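# Load the shuttle into the gravity feeder

## Robot

A 7-joint arm with a two-finger parallel gripper is mounted at the origin on the work surface. World frame = base frame: x ahead of the robot, y to its left, z up, the work surface at z = 0. Lengths are in mm, angles in rad, forces in N, time in s.
With the tool pointing down it reaches from about 425 to 875 mm from the base axis. Payload 8.4 kg.
Tool frame: the origin (TCP) lies at the very end of the fingers, on their centre line; the grasp point (between the pads) lies 19 mm behind it; z points along the fingers, y is the line along which they close (so a half turn about z gives the same grasp; the last joint's range is limited). The gripper opens to 87 mm and grips with 3 to 60 N. Pads are 19 mm wide; open, the fingers measure 117 mm over their backs; the gripper's body (75 mm by 190 mm) begins 51 mm behind the grasp point.
Start: joints at [1.115, 0.333, 0.04, 1.465, -0.013, 1.343, -0.059], TCP at [227.006, -609.04, 194.046] pointing down, gripper open.
Joint ranges: [-2.58, 2.58], [-0.38, 2.09], [-1.3, 1.39], [0.25, 2.4], [-1.5, 4.64], [0.08, 2.09], [-2.65, 2.65]. Speed limits (rad/s): [2.22, 2.22, 2.79, 2.79, 3.14, 3.14, 3.14].

## Interface

Orientations are given as [roll, pitch, yaw] about the fixed x, y, z axes, in that order (R = Rz(yaw) Ry(pitch) Rx(roll)).
In Python, from rig import robot gives the robot as it stands.
- The arm moves only by the tool send_rows, never from a script. Its argument "deltas" is a list of rows, each an object of numbers: "tx", "ty", "tz": the shift along the tool's x, y, z in units of 30 mm (1.0 is 30 mm); "rx", "ry", "rz": the turn, a rotation vector about the tool's x, y, z in units of 4 degrees (1.0 is 4 degrees); "gripper": the opening in per cent of the stroke, from 0 (shut) to 100 (fully open). A call has 1 to 12 rows; each row shifts and turns the commanded pose from where the row before left it, along the tool's axes as they then stand; what a row does not reach is not made up. A row lasts 1/12 s, in which the tool goes at most 41.7 mm and 7.16 degrees, less where a joint would pass 70% of its speed; a pose out of reach is approached as far as the arm can. A call with a number of a shift or a turn outside -1 to 1 is refused whole. A call with a gripper value outside its range is refused whole. The fingers move at their own pace and stop on an object; "grip_force" is the grip in N (left out, the last holds). Time passes only in rows, so rows that do not move let the fingers close. It gives the time, the measured TCP pose, the force, the opening and the grip force at its end, in the units of the state.
- robot.sense(): the state, without advancing time (a new reading comes with each control period).
- robot.grab_frame(name): name is "scene" or "top" or "wrist"; returns the picture (420x560x3 uint8, red, green, blue); there is no depth.
- robot.get_calibration(name): a dict with "camera_matrix" (3x3 intrinsics, pixels), "k1" (the pictures are not rectified: a ray, as slopes to the right and down, at radius r is drawn at 1 + k1 r^2 times it, then the intrinsics apply), "R" (3x3) and "t" (3): a world point X has camera coordinates R X + t. Camera axes: x right, y down, z forward; pixel columns grow to the right and rows downward; lengths in mm; the calibration is good to about 2 mm. A picture is of the moment at which its call begins: read the wrist's pose just before it. get_calibration takes no time and is no camera call; for the wrist camera it gives the pose at the moment of the call.
- robot.hand_in(): hands the job in; it is judged then, once.
The state is a dict: "clock": time; "qpos": joint angles; "qvel": joint speeds; "joint_efforts": joint torques, N m; "ee_pos": TCP position; "tcp_rot": TCP orientation; "wrist_force": force on the tool from outside, world axes, zero at the start; "moment": the same for the moment, N m; "finger_gap": finger opening in mm; "grip_force": force on a finger pad.
Only numpy, scipy, OpenCV 4.12 (cv2) and the standard library are available. Lean on these libraries where they do the work, as an engineer would, in place of code of your own. Each camera call takes 0.05 s, during which the arm holds its last target. There are 200 camera calls.

## Task

Lift the aluminium shuttle up and off its hook, and lay it flat on the floor of the feeder chute in the open upper part, clear of the guard, with its long side along the chute. It does not slide by itself: push it down the chute, under the clear guard, until it rests squarely against the stop, then take the hand away. Leave the meter, jar, screwdriver, spanner and bushing where they are.

Things in the scene. Friction and masses are not known exactly. Their poses are not given: they have to be found in the camera images.
- shuttle: Plain aluminium shuttle, about 240 g: slide block 70 (x) by 46 (y) by 20 mm high with an upright flat window handle on its middle, 50 mm long in x, 12 mm thick in y, from 20 to 80 mm above the underside. Origin: centre of the underside; z up through the handle. Same turned half round. Starts hanging level, the window's top on the hook's arm, its x across the arm.
- shuttle_grip (a point): Point in the solid bar of the handle, 62 mm above the shuttle's underside, on its middle; the bar goes from 54 to 80 mm. Gripped from above by its 50 mm length (along the shuttle's x), the fingers pass on both sides of the hook's arm.
- shuttle_window (a point): Centre of the window in the handle, 37 mm above the underside. The window is 30 mm wide in x and 34 mm high (20 to 54 mm above the underside), open along y.
- hook: Fixed hook stand: 100 x 100 x 12 mm base, steel post of 22 mm diameter, and a flat arm, 14 mm wide, 6 mm thick, from the post's top along the stand's own -x to 75 mm from the post axis; arm's upper face 200 mm above the table. Origin: on the table, on the post axis.
- hook_seat (a point): Point on the upper face of the hook's arm about where the shuttle hangs at the start (within 6 mm), 45 mm from the post axis.
- hook_tip (a point): Top of the upturned end of the arm (its last 6 mm), 10 mm above the arm's upper face. To come off, the shuttle rises 11 to 26 mm, then moves out along the hook's -x by at least 45 mm, until the handle has passed the end.
- chute: Fixed straight trough, 24 degrees down. Origin: on its floor at the middle of the stop's uphill face; x down the slope, y across, z square off the floor. Floor 56 mm wide, walls 12 mm high and 6 mm thick, uphill end at x = -240 mm, open above uphill of the guard. The shuttle stays put on it by friction; a few newtons move it. Fully home, the shuttle's origin is at x = -35 mm.
- stop (a point): Middle of the stop's uphill face, 8 mm above the chute's floor. The stop is a rigid steel blade across the trough, 16 mm high and 10 mm thick.
- guard_edge (a point): Middle of the uphill edge of the clear guard plate, on its underside. Chute frame: the plate covers x = -90 to 45 mm, y = -50 to 50 mm, underside 95 and top 100 mm off the floor, on 10 mm posts at x = -40 and 35, y = -41 and 41 mm (bolt heads to 105 mm). The shuttle passes under it, the hand does not: push low on the block's end with shut fingers that lean back uphill 20 to 30 degrees from vertical.
- meter: Bystander: loose black panel meter box, 55 x 75 x 75 mm, standing; origin under its centre.
- jar: Bystander: loose clear jar, 56 mm diameter, 75 mm high; origin under its centre.
- driver: Bystander: loose black-handled screwdriver, about 200 mm long, lying on the table.
- spanner: Bystander: loose open spanner lying on the table.
- bushing: Bystander: loose steel cylinder, 50 mm diameter, 60 mm high, standing; origin under its centre.
There are look-alikes about, which are no part of the job. Leave any green or purple look-alike of the hook alone.

How it is judged (in metres and radians):
On the way, in this order (a step that is already met when the one before it is completed fails the run):
1. the shuttle is off the hook: its centre more than 60 mm sideways from where it hung and still more than 70 mm above the table (horizontal distance between shuttle and hook_seat above 0.06 m and height (world z) of shuttle above 0.07 m), for 0.1 s.
2. the shuttle lies flat in the chute, clear uphill of the guard: its centre between 125 and 225 mm uphill of the stop, within 4 mm of the floor, along the chute and level with it within 0.15 rad (x of shuttle in the frame of chute between -0.225 and -0.125 m and z of shuttle in the frame of chute between -0.004 and 0.004 m and y of shuttle in the frame of chute between -0.012 and 0.012 m and angle between the x axis of shuttle and the x axis of chute, either way round below 0.15 rad and angle between the z axis of shuttle and the z axis of chute, either way round below 0.15 rad), for 0.2 s.
At the end, for the whole second after the job is handed in: The shuttle lies on the chute floor, handle up, at rest and released, its end against the stop (centre 31 to 39.5 mm uphill of the stop's face, so a gap under 4.5 mm), square within 0.12 rad and flat within 4 mm and 0.1 rad (x of shuttle in the frame of chute between -0.0395 and -0.031 m and z of shuttle in the frame of chute between -0.004 and 0.004 m and y of shuttle in the frame of chute between -0.012 and 0.012 m and angle between the x axis of shuttle and the x axis of chute, either way round below 0.12 rad and angle between the z axis of shuttle and the z axis of chute, either way round below 0.1 rad and angle between shuttle's own z axis and vertical below 0.7 rad and linear speed of shuttle below 0.02 m/s); the robot touches nothing.
It fails at once if a bystander (meter, jar, screwdriver, spanner, bushing) is moved by more than 30 mm (distance of any of meter, jar, driver, spanner, bushing from where it was at the start of the episode above 0.03 m).
It also fails if it takes over 56 s, if anything falls off the work surface, if the arm or the gripper's body presses on something with over 40 N, if the wrist force passes 120 N, or if a joint passes its speed limit or range.

## Working session

There is one attempt and no reset: what is moved stays moved. The work goes in short steps, Python scripts to look and compute and a tool call to move; the robot and the scene stay as the last step left them, time stands still between calls to the robot, and variables do not carry over. Pictures are saved under pics/ and viewed, at most 10 in all, crops included, and the job is handed in when it is done.

Besides the shell and the picture viewer there is one more tool, called after "Request:" as a command line: name --argument value ..., lists and objects as JSON in quotes. send_rows: Moves the arm, as the interface text tells. Shifts and turns lie within -1 to 1; 1 stands for 30 mm of shift or 4 degrees of turn. Its arguments: {"type":"object","properties":{"deltas":{"type":"array","items":{"type":"object","properties":{"tx":{"type":"number"},"ty":{"type":"number"},"tz":{"type":"number"},"rx":{"type":"number"},"ry":{"type":"number"},"rz":{"type":"number"},"gripper":{"type":"number"}}}},"grip_force":{"type":"number"}},"required":["deltas"]}

```bash
ls; mkdir -p pics; python3 - <<'E'
from rig import robot
import cv2
s=robot.sense(); print(s['clock'],s['ee_pos'],s['tcp_rot'],s['finger_gap'])
for n in('scene','top'):
    f=robot.grab_frame(n); cv2.imwrite(f'pics/{n}0.png',f[:,:,::-1])
    c=robot.get_calibration(n); print(n,c)
E
```

```text
pics
0.0 [ 226.84362422 -608.59136291  193.17610608] [-3.14000770e+00  8.94858614e-05  3.56802957e-01] 87.3288340245578
scene {'camera_matrix': array([[401.83698589,   0.        , 276.67457517],
       [  0.        , 401.83698589, 205.83245391],
       [  0.        ,   0.        ,   1.        ]]), 'k1': -0.018812845215052207, 'R': array([[ 0.80446835,  0.59391142,  0.00999483],
       [ 0.40136583, -0.53110247, -0.7462142 ],
       [-0.43787686,  0.60431729, -0.66563088]]), 't': array([-346.26393923,  -63.01296518, 1350.32344808])}
top {'camera_matrix': array([[496.68939674,   0.        , 276.45857475],
       [  0.        , 496.68939674, 212.42286573],
       [  0.        ,   0.        ,   1.        ]]), 'k1': -0.1633496826791164, 'R': array([[-0.02109065, -0.99969636, -0.01274281],
       [-0.98608083,  0.02290255, -0.16468174],
       [ 0.16492358,  0.0090922 , -0.98626444]]), 't': array([  25.82902053,  468.55300575, 1700.15868645])}
```

View pics/scene0.png

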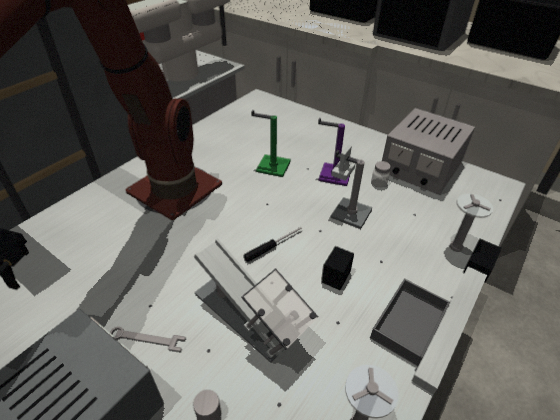

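View pics/top0.png

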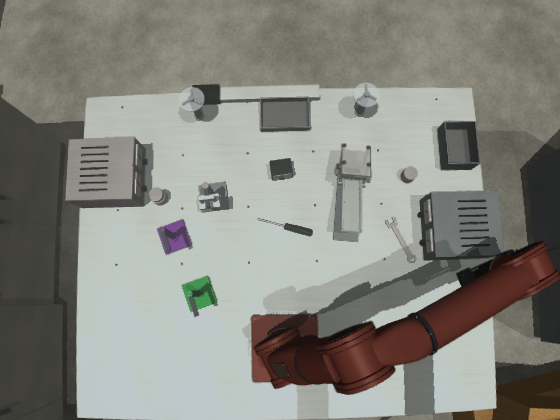

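The scene view shows the grey hook with its post near (357,190) and the shuttle at about (343,162). Look-alikes are the green hook at (272,140) and the purple one at (338,150). The chute runs from (205,250) to (290,345), with the guard at the lower right. In the top view the grey hook is at (212,197) and the chute runs from (346,240) up to (352,150). Next is one close crop to confirm the choice.

```bash
python3 - <<'E'
import cv2,numpy as np
s=cv2.imread('pics/scene0.png');t=cv2.imread('pics/top0.png')
r=lambda im,x,y,w,h:cv2.resize(im[y:y+h,x:x+w],(400,300),interpolation=cv2.INTER_CUBIC)
a=np.vstack([np.hstack([r(s,310,135,80,60) ,r(t,180,170,80,60)]),np.hstack([r(s,180,232,160,120),r(t,270,135,160,120)])])
cv2.imwrite('pics/crop1.png',a)
E
```

```text
(no output)
```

View pics/crop1.png

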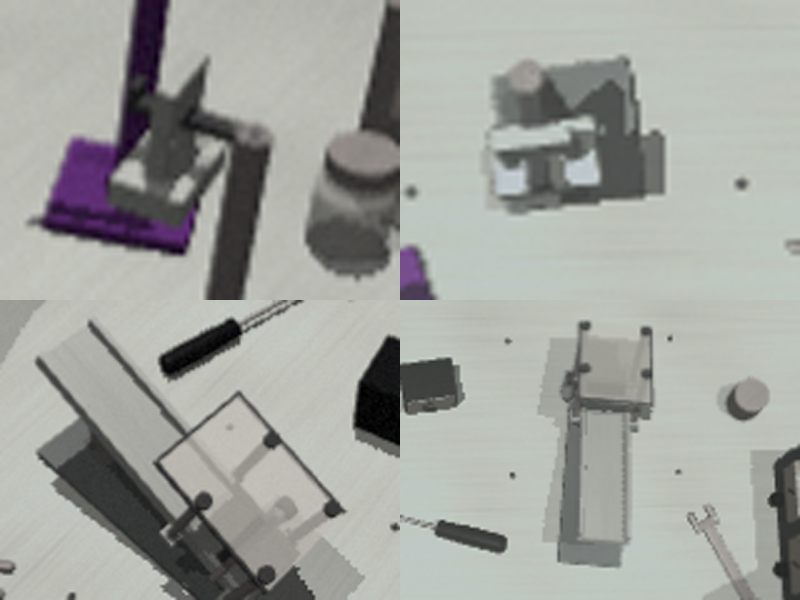

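The crop confirms the choice. The grey hook has its post top at top-view (205.6,185), its arm points along world -x, and the aluminium shuttle hangs on it with the handle bar at (209,196). The purple and green hooks are empty look-alikes. Next, rough positions.

```bash
cat > h.py <<'E'
import numpy as np,cv2
from rig import robot
def ray(c,px):
    u=cv2.undistortPoints(np.array([[px]],float),c['camera_matrix'],np.array([c['k1'],0,0,0.]))[0,0]
    d=c['R'].T@np.array([u[0],u[1],1.]); return -c['R'].T@c['t'],d/np.linalg.norm(d)
def onz(c,px,z):
    o,d=ray(c,px); return o+d*(z-o[2])/d[2]
def tri(*cp):
    A=np.zeros((3,3));b=np.zeros(3)
    for c,p in cp:
        o,d=ray(c,p);M=np.eye(3)-np.outer(d,d);A+=M;b+=M@o
    X=np.linalg.solve(A,b)
    return X,[np.linalg.norm(np.cross(X-ray(c,p)[0],ray(c,p)[1])) for c,p in cp]
def proj(c,X):
    return cv2.projectPoints(np.array([X],float),cv2.Rodrigues(c['R'])[0],c['t'],c['camera_matrix'],np.array([c['k1'],0,0,0.]))[0].ravel()
E
python3 - <<'E'
from h import *
np.set_printoptions(precision=1,suppress=True)
s=robot.get_calibration('scene');t=robot.get_calibration('top')
S=lambda x,y:(310+x/5-.4,135+y/5-.4); T=lambda x,y:(180+(x-400)/5-.4,170+y/5-.4)
print('post',tri((s,S(255,135)),(t,T(527,76))),onz(t,T(527,76),200))
print('handle top mid z226',onz(t,T(546,133),226),'ends',onz(t,T(500,137),226),onz(t,T(596,128),226))
S=lambda x,y:(180+x/2.5-.3,232+(y-300)/2.5-.3); T=lambda x,y:(270+(x-400)/2.5-.3,135+(y-300)/2.5-.3)
print('up end +y?',tri((s,S(38,360)),(t,T(580,542))))
print('up end',tri((s,S(92,322)),(t,T(628,543))))
print('swap',tri((s,S(92,322)),(t,T(580,542))),tri((s,S(38,360)),(t,T(628,543))))
print('guard',tri((s,S(272,438)),(t,T(585,326))),tri((s,S(332,509)),(t,T(646,331))),tri((s,S(204,500)),(t,T(646,374))),tri((s,S(266,574)),(t,T(646,331))))
E
```

```text
post (array([539.4, 243.4, 198.8]), [np.float64(1.7589620086240376), np.float64(1.7589620086238171)]) [537.6 242.2 200. ]
handle top mid z226 [494.5 225.9 226. ] ends [492.7 255.2 226. ] [497.  194.2 226. ]
up end +y? (array([ 372.5, -219.4,  114.9]), [np.float64(23.29913082400153), np.float64(23.299130824001438)])
up end (array([ 394.8, -233.4,  184.8]), [np.float64(28.354834674249467), np.float64(28.354834674249418)])
swap (array([ 385.8, -193.6,  148.3]), [np.float64(4.644810653017773), np.float64(4.644810653017773)]) (array([ 381.2, -258. ,  149.3]), [np.float64(2.2774586667043635), np.float64(2.2774586667043386)])
guard (array([ 643.1, -221.2,  207.4]), [np.float64(18.55338283589398), np.float64(18.553382835893792)]) (array([ 677.5, -273.6,  193.9]), [np.float64(29.60769156440002), np.float64(29.607691564400376)]) (array([ 603.7, -291.7,  164.8]), [np.float64(1.5597805073810327), np.float64(1.559780507380975)]) (array([ 671.8, -300.7,  135.7]), [np.float64(1.4799467019306778), np.float64(1.479946701930574)])
```

```bash
python3 - <<'E'
from h import *
from scipy.spatial.transform import Rotation as Ro
np.set_printoptions(precision=3,suppress=True)
s=robot.get_calibration('scene');t=robot.get_calibration('top')
st=robot.sense();w=robot.get_calibration('wrist')
Rt=Ro.from_euler('xyz',st['tcp_rot']).as_matrix()
print('cam in tool',Rt.T@(-w['R'].T@w['t']-st['ee_pos']),'axes(cols)\n',Rt.T@w['R'].T,w['camera_matrix'][0],w['k1'])
S=lambda x,y:(180+x/2.5-.3,232+(y-300)/2.5-.3); T=lambda x,y:(270+(x-400)/2.5-.3,135+(y-300)/2.5-.3)
P=[tri((s,S(a,b)),(t,T(c,d))) for a,b,c,d in [(92,322,580,542),(38,360,628,543),(272,438,585,368),(332,509,585,326),(204,500,646,374),(266,574,646,331)]]
for p in P: print(p[0],p[1][0])
M=np.array([[-240,34,12],[-240,-34,12],[-40,41,105],[35,41,105],[-40,-41,105],[35,-41,105]],float)
W=np.array([p[0] for p in P])
R,rs=Ro.align_vectors(W-W.mean(0),M-M.mean(0));R=R.as_matrix()
o=W.mean(0)-R@M.mean(0)
print('o',o,'yaw',np.arctan2(R[1,0],R[0,0]),'slope',np.degrees(np.arcsin(-R[2,0])),'z',R[:,2],'res',np.linalg.norm(W-(M@R.T+o),axis=1))
E
```

```text
cam in tool [  75.471    0.425 -190.807] axes(cols)
 [[-0.    -0.962 -0.273]
 [ 1.     0.    -0.001]
 [ 0.001 -0.273  0.962]] [374.325   0.    276.98 ] -0.08939344309884918
[ 385.833 -193.567  148.324] 4.644810653017773
[ 381.173 -258.04   149.283] 2.2774586667043635
[ 612.98  -210.683  166.679] 1.462359017250785
[ 680.966 -218.341  132.946] 1.067021366210922
[ 603.729 -291.727  164.779] 1.5597805073810327
[ 671.846 -300.726  135.675] 1.4799467019306778
o [ 604.84  -251.885   50.983] yaw -0.11624696138680832 slope 21.326790982513856 z [ 0.362 -0.033  0.931] res [5.292 3.019 4.468 2.972 2.711 1.642]
```

Request:
send_rows --deltas '[{"tz": -1, "tx": 0.5, "ty": -0.6}, {"tz": -1, "tx": 0.5, "ty": -0.6}, {"tz": -1, "tx": 0.5, "ty": -0.6}, {"tz": -1, "tx": 0.5, "ty": -0.6}, {"tz": -0.5, "tx": 0.76, "ty": -0.96}, {"tx": 0.76, "ty": -0.96}, {"tx": 0.76, "ty": -0.96}, {"tx": 0.76, "ty": -0.96}, {"tx": 0.76, "ty": -0.96}, {"tx": 0.76, "ty": -0.96}, {"tx": 0.76, "ty": -0.96}, {}]'

```text
$.deltas[0]: bad value
```

Request:
send_rows --deltas '[{"tx": 0.5, "ty": -0.6, "tz": -1.0, "rx": 0.0, "ry": 0.0, "rz": 0.0, "gripper": 100.0}, {"tx": 0.5, "ty": -0.6, "tz": -1.0, "rx": 0.0, "ry": 0.0, "rz": 0.0, "gripper": 100.0}, {"tx": 0.5, "ty": -0.6, "tz": -1.0, "rx": 0.0, "ry": 0.0, "rz": 0.0, "gripper": 100.0}, {"tx": 0.5, "ty": -0.6, "tz": -1.0, "rx": 0.0, "ry": 0.0, "rz": 0.0, "gripper": 100.0}, {"tx": 0.76, "ty": -0.96, "tz": -0.5, "rx": 0.0, "ry": 0.0, "rz": 0.0, "gripper": 100.0}, {"tx": 0.76, "ty": -0.96, "tz": 0.0, "rx": 0.0, "ry": 0.0, "rz": 0.0, "gripper": 100.0}, {"tx": 0.76, "ty": -0.96, "tz": 0.0, "rx": 0.0, "ry": 0.0, "rz": 0.0, "gripper": 100.0}, {"tx": 0.76, "ty": -0.96, "tz": 0.0, "rx": 0.0, "ry": 0.0, "rz": 0.0, "gripper": 100.0}, {"tx": 0.76, "ty": -0.96, "tz": 0.0, "rx": 0.0, "ry": 0.0, "rz": 0.0, "gripper": 100.0}, {"tx": 0.76, "ty": -0.96, "tz": 0.0, "rx": 0.0, "ry": 0.0, "rz": 0.0, "gripper": 100.0}]'

```text
clock: 0.93
ee_pos: [326.0, -309.0, 328.8]
tcp_rot: [-3.141, 0.0, 0.357]
wrist_force: [0.9, 0.0, 0.6]
finger_gap: 87.3
grip_force: 0.0
```

Request:
send_rows --deltas '[{"tx": 1.0, "ty": 0.0, "tz": -0.5, "rx": 0.0, "ry": 0.0, "rz": 0.0, "gripper": 100.0}, {"tx": 1.0, "ty": 0.0, "tz": -0.5, "rx": 0.0, "ry": 0.0, "rz": 0.0, "gripper": 100.0}, {"tx": 1.0, "ty": 0.0, "tz": 0.0, "rx": 0.0, "ry": 0.0, "rz": 0.0, "gripper": 100.0}, {"tx": 1.0, "ty": 0.0, "tz": 0.0, "rx": 0.0, "ry": 0.0, "rz": 0.0, "gripper": 100.0}, {"tx": 1.0, "ty": 0.0, "tz": 0.0, "rx": 0.0, "ry": 0.0, "rz": 0.0, "gripper": 100.0}, {"tx": 1.0, "ty": 0.0, "tz": 0.0, "rx": 0.0, "ry": 0.0, "rz": 0.0, "gripper": 100.0}, {"tx": 0.0, "ty": 0.0, "tz": 0.0, "rx": 0.0, "ry": 0.0, "rz": 0.0, "gripper": 100.0}, {"tx": 0.0, "ty": 0.0, "tz": 0.0, "rx": 0.0, "ry": 0.0, "rz": 0.0, "gripper": 100.0}]'

```text
clock: 1.6
ee_pos: [495.5, -246.8, 357.9]
tcp_rot: [-3.14, 0.001, 0.36]
wrist_force: [-0.6, 0.1, 0.5]
finger_gap: 86.9
grip_force: 0.0
```

```bash
python3 - <<'E'
from h import *
import pickle
w=robot.get_calibration('wrist');f=robot.grab_frame('wrist');cv2.imwrite('pics/w1.png',f[:,:,::-1])
pickle.dump(w,open('w1.pkl','wb'));s=robot.sense();print(s['ee_pos'],s['qpos'])
cv2.imwrite('pics/w1b.png',cv2.resize(f[:,:,::-1],(800,600),interpolation=cv2.INTER_CUBIC))
E
```

```text
[ 494.51949429 -247.97729977  358.38769954] [ 0.68487684  0.1211958  -0.33742134  1.39861423  0.03994824  1.62992079
 -0.86117739]
```

View pics/w1b.png

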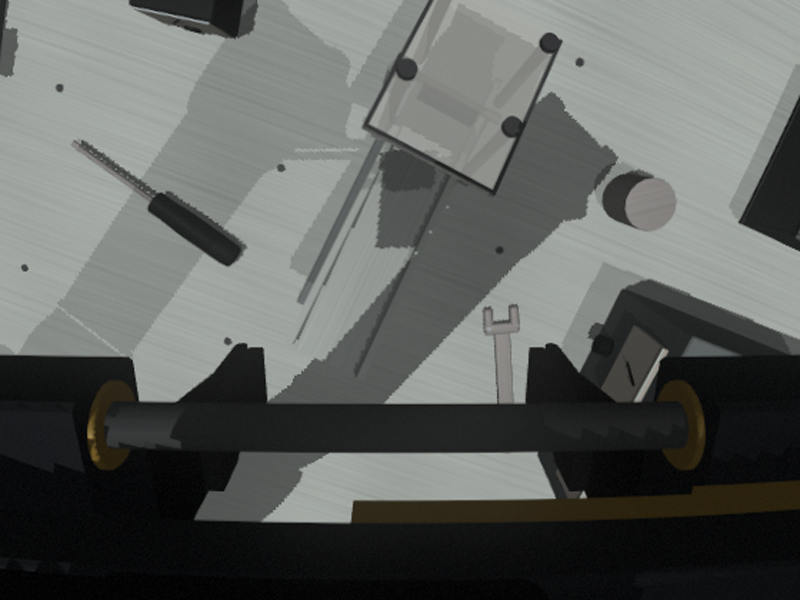

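The wrist view (shown at 1.43x) has the guard's bolts at (405,69), (512,126) and (549,43). Its uphill corners are at (365,126) and (495,192), and the trough runs down-left to about (300,302) and (358,376). Next I fit the chute pose from these points.

```bash
cat > chute.py <<'E'
from h import *
from scipy.spatial.transform import Rotation as Ro
def Rc(yaw,sl=np.radians(24)): return Ro.from_euler('xyz',[0,sl,yaw]).as_matrix()
E
python3 - <<'E'
from chute import *
import pickle
from scipy.optimize import least_squares
np.set_printoptions(precision=2,suppress=True)
s=robot.get_calibration('scene');t=robot.get_calibration('top');w=pickle.load(open('w1.pkl','rb'))
S=lambda x,y:(180+x/2.5-.3,232+(y-300)/2.5-.3); T=lambda x,y:(270+(x-400)/2.5-.3,135+(y-300)/2.5-.3)
W=lambda x,y:(x*.7-.15,y*.7-.15)
UL,UR,DL,DR=[-40,41,104],[-40,-41,104],[35,41,104],[35,-41,104];GL,GR=[-90,50,100],[-90,-50,100]
ob=[(w,W(405,69),UL),(w,W(512,126),UR),(w,W(549,43),DR),(w,W(365,126),GL),(w,W(495,192),GR),
(t,T(585,368),UL),(t,T(646,374),UR),(t,T(585,326),DL),(t,T(646,331),DR),
(s,S(272,438),UL),(s,S(332,509),DL),(s,S(204,500),UR),(s,S(266,574),DR),(s,S(158,460),GL[:1]+[-50,100]),(s,S(238,393),GL)]
def f(p,free=False):
    R=Rc(p[3],p[4] if free else np.radians(24))
    return np.concatenate([(proj(c,p[:3]+R@np.array(m,float))-px) for c,px,m in ob])
r=least_squares(f,[605,-252,51,-.116],loss='soft_l1');print(r.x);print(r.fun.reshape(-1,2))
r2=least_squares(lambda p:f(p,True),[605,-252,51,-.116,.4],loss='soft_l1');print('free',r2.x,np.degrees(r2.x[4]))
o=r.x[:3];R=Rc(r.x[3]);np.save('chute.npy',r.x)
for m in [[-240,34,12],[-240,28,12],[-240,28,0],[-240,-28,0],[-240,-28,12],[-240,-34,12],[-100,28,0],[-100,-28,0],[-110,28,12],[-110,-28,12]]:
    X=o+R@np.array(m,float);print(m,X,'w',proj(w,X)/.7,'s',(proj(s,X)-[180,232])*2.5+[0,300],'t',(proj(t,X)-[270,135])*2.5+[400,300])
E
```

```text
[ 603.13 -250.39   52.95   -0.11]
[[ 1.44 -0.18]
 [ 0.02 -0.28]
 [ 0.04 -0.95]
 [-1.52 -0.14]
 [-0.5   1.83]
 [-0.52 -0.24]
 [-0.37 -0.46]
 [-0.34 -0.44]
 [-0.82 -0.31]
 [-0.46  0.76]
 [-0.14 -0.21]
 [-0.54  0.45]
 [-0.1   0.26]
 [-2.21  0.7 ]
 [-0.34 -0.77]]
free [ 601.04 -250.15   53.48   -0.11    0.44] 25.11364965300353
[-240, 34, 12] [ 393.79 -193.06  161.53] w [285.41 342.69] s [ 91.64 315.69] t [577.05 531.55]
[-240, 28, 12] [ 393.13 -199.02  161.53] w [292.43 345.98] s [ 86.83 319.03] t [581.66 531.95]
[-240, 28, 0] [ 388.28 -198.49  150.57] w [292.55 345.95] s [ 84.54 324.39] t [580.4  536.77]
[-240, -28, 0] [ 382.13 -254.15  150.57] w [355.45 375.21] s [ 38.33 356.61] t [623.02 540.41]
[-240, -28, 12] [ 386.98 -254.68  161.53] w [357.09 376.06] s [ 40.2  351.41] t [624.53 535.61]
[-240, -34, 12] [ 386.32 -260.65  161.53] w [363.91 379.21] s [ 35.02 355.01] t [629.12 536.  ]
[-100, 28, 0] [ 515.4  -212.53   93.62] w [366.56 194.82] s [180.5  435.42] t [581.76 449.66]
[-100, -28, 0] [ 509.25 -268.19   93.62] w [425.31 224.64] s [136.2  472.32] t [622.44 453.2 ]
[-110, 28, 12] [ 511.17 -212.06  108.65] w [363.25 201.31] s [176.75 422.88] t [582.87 450.52]
[-110, -28, 12] [ 505.02 -267.72  108.65] w [423.84 231.96] s [131.93 459.68] t [623.92 454.08]
```

The predicted trough corners match the image: (292,346) against (295,342) seen, and (357,376) against (358,376). Next stop is the hook.

Request:
send_rows --deltas '[{"tx": 0.23, "ty": -1.0, "tz": 0.0, "rx": 0.0, "ry": 0.0, "rz": 0.0, "gripper": 100.0}, {"tx": 0.23, "ty": -1.0, "tz": 0.0, "rx": 0.0, "ry": 0.0, "rz": 0.0, "gripper": 100.0}, {"tx": 0.23, "ty": -1.0, "tz": 0.0, "rx": 0.0, "ry": 0.0, "rz": 0.0, "gripper": 100.0}, {"tx": 0.23, "ty": -1.0, "tz": 0.0, "rx": 0.0, "ry": 0.0, "rz": 0.0, "gripper": 100.0}, {"tx": 0.23, "ty": -1.0, "tz": 0.0, "rx": 0.0, "ry": 0.0, "rz": 0.0, "gripper": 100.0}, {"tx": 0.23, "ty": -1.0, "tz": 0.0, "rx": 0.0, "ry": 0.0, "rz": 0.0, "gripper": 100.0}, {"tx": 0.23, "ty": -1.0, "tz": 0.0, "rx": 0.0, "ry": 0.0, "rz": 0.0, "gripper": 100.0}, {"tx": 0.23, "ty": -1.0, "tz": 0.0, "rx": 0.0, "ry": 0.0, "rz": 0.0, "gripper": 100.0}, {"tx": 0.23, "ty": -1.0, "tz": 0.0, "rx": 0.0, "ry": 0.0, "rz": 0.0, "gripper": 100.0}, {"tx": 0.23, "ty": -1.0, "tz": 0.0, "rx": 0.0, "ry": 0.0, "rz": 0.0, "gripper": 100.0}, {"tx": 0.23, "ty": -1.0, "tz": 0.0, "rx": 0.0, "ry": 0.0, "rz": 0.0, "gripper": 100.0}, {"tx": 0.23, "ty": -1.0, "tz": 0.0, "rx": 0.0, "ry": 0.0, "rz": 0.0, "gripper": 100.0}]'

```text
clock: 2.65
ee_pos: [445.7, 118.2, 359.4]
tcp_rot: [3.14, -0.001, 0.354]
wrist_force: [0.2, 0.5, 0.9]
finger_gap: 87.2
grip_force: 0.0
```

Request:
send_rows --deltas '[{"tx": 0.23, "ty": -1.0, "tz": 0.0, "rx": 0.0, "ry": 0.0, "rz": 0.0, "gripper": 100.0}, {"tx": 0.23, "ty": -1.0, "tz": 0.0, "rx": 0.0, "ry": 0.0, "rz": 0.0, "gripper": 100.0}, {"tx": 0.23, "ty": -0.6, "tz": 0.0, "rx": 0.0, "ry": 0.0, "rz": 0.0, "gripper": 100.0}, {"tx": 0.0, "ty": 0.0, "tz": 0.0, "rx": 0.0, "ry": 0.0, "rz": 0.0, "gripper": 100.0}, {"tx": 0.0, "ty": 0.0, "tz": 0.0, "rx": 0.0, "ry": 0.0, "rz": 0.0, "gripper": 100.0}, {"tx": 0.0, "ty": 0.0, "tz": 0.0, "rx": 0.0, "ry": 0.0, "rz": 0.0, "gripper": 100.0}]'

```text
clock: 3.15
ee_pos: [438.9, 196.7, 359.0]
tcp_rot: [3.141, 0.0, 0.354]
wrist_force: [-0.2, -0.8, -0.2]
finger_gap: 87.1
grip_force: 0.0
```

```bash
python3 - <<'E'
from h import *
import pickle
w=robot.get_calibration('wrist');f=robot.grab_frame('wrist')
pickle.dump(w,open('w2.pkl','wb'));s=robot.sense();print(s['ee_pos'],s['qpos'],np.load('chute.npy'))
f=f[:,:,::-1];cv2.imwrite('pics/w2.png',f)
X=[495,226,226];p=proj(w,X);print(p,-w['R'].T@w['t'])
x0,y0=int(np.clip(p[0]-100,0,360)),int(np.clip(p[1]-75,0,270));print(x0,y0)
cv2.imwrite('pics/w2b.png',cv2.resize(f[y0:y0+150,x0:x0+200],(800,600),interpolation=cv2.INTER_CUBIC))
E
```

```text
[438.97842769 196.54599946 359.04469594] [ 0.30372582 -0.01980143 -0.78959538  1.53495798 -0.01320801  1.62086177
 -1.7032915 ] [ 6.03128716e+02 -2.50386454e+02  5.29485910e+01 -1.10006831e-01]
[267.24000746 113.74358352] [509.75555764 222.71823461 549.81347283]
167 38
```

View pics/w2b.png

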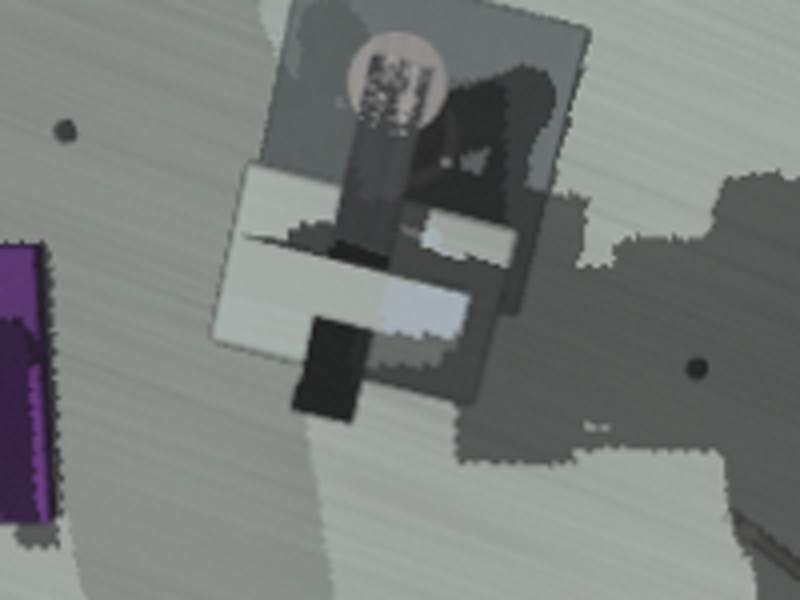

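The wrist crop (4x, offset (167,38)) shows the handle bar top with its far edge from (245,236) to (470,295). The block corners are (247,163), (212,340) and (475,403), the post top is (397,82) and the arm end is (322,415).

```bash
python3 - <<'E'
from h import *
import pickle
np.set_printoptions(precision=1,suppress=True)
w=pickle.load(open('w2.pkl','rb'));C=lambda x,y:(167+x/4-.375,38+y/4-.375)
A,B=onz(w,C(245,236),226),onz(w,C(470,295),226);print('handle far edge',A,B,np.linalg.norm(A-B),'head',np.degrees(np.arctan2(*(B-A)[1::-1])))
n=np.array([B[1]-A[1],A[0]-B[0],0]);n/=np.linalg.norm(n);n*=np.sign(-n[0]);print('ctr h',(A+B)/2+6*n)
P,Q,S=[onz(w,C(*p),166) for p in((247,163),(212,340),(475,403))]
print('block',(P+S)/2,np.linalg.norm(P-Q),np.linalg.norm(Q-S),np.degrees(np.arctan2(*(S-Q)[1::-1])))
O=onz(w,C(397,82),200);tip=onz(w,C(322,416),210);print('post',O,'tip',tip,np.linalg.norm((O-tip)[:2]),np.degrees(np.arctan2(*(O-tip)[1::-1])))
E
```

```text
handle far edge [496.9 261.8 226. ] [501.8 213.3 226. ] 48.78702700779452 head -84.2638708625923
ctr h [493.4 237.  226. ]
block [493.4 237.6 166. ] 44.21744398187715 68.37861808564585 -83.21403755633763
post [539.1 244.  200. ] tip [464.8 234.8 210. ] 74.9007726541434 7.077200987136166
```

Request:
send_rows --deltas '[{"tx": 0.0, "ty": 0.0, "tz": 0.0, "rx": 0.0, "ry": 0.0, "rz": 0.86, "gripper": 100.0}, {"tx": 0.0, "ty": 0.0, "tz": 0.0, "rx": 0.0, "ry": 0.0, "rz": 0.86, "gripper": 100.0}, {"tx": 0.0, "ty": 0.0, "tz": 0.0, "rx": 0.0, "ry": 0.0, "rz": 0.86, "gripper": 100.0}, {"tx": 0.0, "ty": 0.0, "tz": 0.0, "rx": 0.0, "ry": 0.0, "rz": 0.86, "gripper": 100.0}, {"tx": 0.98, "ty": -0.57, "tz": 0.0, "rx": 0.0, "ry": 0.0, "rz": 0.0, "gripper": 100.0}, {"tx": 0.98, "ty": -0.57, "tz": 0.0, "rx": 0.0, "ry": 0.0, "rz": 0.0, "gripper": 100.0}, {"tx": 0.0, "ty": 0.0, "tz": 1.0, "rx": 0.0, "ry": 0.0, "rz": 0.0, "gripper": 100.0}, {"tx": 0.0, "ty": 0.0, "tz": 1.0, "rx": 0.0, "ry": 0.0, "rz": 0.0, "gripper": 100.0}, {"tx": 0.0, "ty": 0.0, "tz": 1.0, "rx": 0.0, "ry": 0.0, "rz": 0.0, "gripper": 100.0}, {"tx": 0.0, "ty": 0.0, "tz": 0.5, "rx": 0.0, "ry": 0.0, "rz": 0.0, "gripper": 100.0}, {"tx": 0.0, "ty": 0.0, "tz": 0.0, "rx": 0.0, "ry": 0.0, "rz": 0.0, "gripper": 100.0}, {"tx": 0.0, "ty": 0.0, "tz": 0.0, "rx": 0.0, "ry": 0.0, "rz": 0.0, "gripper": 100.0}]'

```text
clock: 4.2
ee_pos: [493.3, 237.7, 254.0]
tcp_rot: [3.141, 0.001, 0.114]
wrist_force: [-1.0, 0.0, 0.7]
finger_gap: 87.2
grip_force: 0.0
```

Request:
send_rows --grip_force 35 --deltas '[{"tx": 0.0, "ty": 0.0, "tz": 0.8, "rx": 0.0, "ry": 0.0, "rz": 0.0, "gripper": 100.0}, {"tx": 0.0, "ty": 0.0, "tz": 0.8, "rx": 0.0, "ry": 0.0, "rz": 0.0, "gripper": 100.0}, {"tx": 0.0, "ty": 0.0, "tz": 0.55, "rx": 0.0, "ry": 0.0, "rz": 0.0, "gripper": 100.0}, {"tx": 0.0, "ty": 0.0, "tz": 0.0, "rx": 0.0, "ry": 0.0, "rz": 0.0, "gripper": 100.0}, {"tx": 0.0, "ty": 0.0, "tz": 0.0, "rx": 0.0, "ry": 0.0, "rz": 0.0, "gripper": 0.0}, {"tx": 0.0, "ty": 0.0, "tz": 0.0, "rx": 0.0, "ry": 0.0, "rz": 0.0, "gripper": 0.0}, {"tx": 0.0, "ty": 0.0, "tz": 0.0, "rx": 0.0, "ry": 0.0, "rz": 0.0, "gripper": 0.0}, {"tx": 0.0, "ty": 0.0, "tz": 0.0, "rx": 0.0, "ry": 0.0, "rz": 0.0, "gripper": 0.0}, {"tx": 0.0, "ty": 0.0, "tz": 0.0, "rx": 0.0, "ry": 0.0, "rz": 0.0, "gripper": 0.0}, {"tx": 0.0, "ty": 0.0, "tz": 0.0, "rx": 0.0, "ry": 0.0, "rz": 0.0, "gripper": 0.0}, {"tx": 0.0, "ty": 0.0, "tz": 0.0, "rx": 0.0, "ry": 0.0, "rz": 0.0, "gripper": 0.0}, {"tx": 0.0, "ty": 0.0, "tz": 0.0, "rx": 0.0, "ry": 0.0, "rz": 0.0, "gripper": 0.0}]'

```text
clock: 5.2
ee_pos: [493.3, 239.1, 189.9]
tcp_rot: [3.141, -0.0, 0.116]
wrist_force: [0.1, -1.8, 3.2]
finger_gap: 48.9
grip_force: 35.0
```

Request:
send_rows --deltas '[{"tx": 0.0, "ty": 0.0, "tz": -0.2, "rx": 0.0, "ry": 0.0, "rz": 0.0, "gripper": 0.0}, {"tx": 0.0, "ty": 0.0, "tz": -0.2, "rx": 0.0, "ry": 0.0, "rz": 0.0, "gripper": 0.0}, {"tx": 0.0, "ty": 0.0, "tz": -0.2, "rx": 0.0, "ry": 0.0, "rz": 0.0, "gripper": 0.0}, {"tx": 0.0, "ty": 0.0, "tz": 0.0, "rx": 0.0, "ry": 0.0, "rz": 0.0, "gripper": 0.0}, {"tx": 0.0, "ty": 0.0, "tz": 0.0, "rx": 0.0, "ry": 0.0, "rz": 0.0, "gripper": 0.0}]'

```text
clock: 5.62
ee_pos: [493.2, 239.5, 208.0]
tcp_rot: [-3.141, -0.001, 0.117]
wrist_force: [-0.3, -0.1, -2.9]
finger_gap: 49.5
grip_force: 35.0
```

Request:
send_rows --deltas '[{"tx": -0.5, "ty": 0.0, "tz": 0.0, "rx": 0.0, "ry": 0.0, "rz": 0.0, "gripper": 0.0}, {"tx": -0.6, "ty": 0.0, "tz": 0.0, "rx": 0.0, "ry": 0.0, "rz": 0.0, "gripper": 0.0}, {"tx": -0.6, "ty": 0.0, "tz": 0.0, "rx": 0.0, "ry": 0.0, "rz": 0.0, "gripper": 0.0}, {"tx": -0.6, "ty": 0.0, "tz": 0.0, "rx": 0.0, "ry": 0.0, "rz": 0.0, "gripper": 0.0}, {"tx": -0.6, "ty": 0.0, "tz": 0.0, "rx": 0.0, "ry": 0.0, "rz": 0.0, "gripper": 0.0}, {"tx": 0.0, "ty": 0.0, "tz": 0.0, "rx": 0.0, "ry": 0.0, "rz": 0.0, "gripper": 0.0}, {"tx": 0.0, "ty": 0.0, "tz": 0.0, "rx": 0.0, "ry": 0.0, "rz": 0.0, "gripper": 0.0}]'

```text
clock: 6.2
ee_pos: [406.2, 228.9, 207.7]
tcp_rot: [3.14, -0.001, 0.117]
wrist_force: [2.0, 0.0, -1.5]
finger_gap: 49.1
grip_force: 35.0
```

```bash
cat > tgt.py <<'E'
from chute import *
p=np.load('chute.npy');o=p[:3];R=Rc(p[3]);cx,cy,cz=R.T
def to(m,Rt,label=''):
    s=robot.sense();Rn=Ro.from_euler('xyz',s['tcp_rot']).as_matrix();X=o+R@np.array(m,float)
    d=(Rn.T@(X-s['ee_pos']))/30;rv=Ro.from_matrix(Rn.T@Rt).as_rotvec(degrees=True)/4
    print(label,'X',X,'shift units now',d,'in target frame',Rt.T@(X-s['ee_pos'])/30,'rot',rv,'rpy',Ro.from_matrix(Rt).as_euler('xyz'))
Rplace=np.column_stack([cy,cx,-cz])
E
python3 - <<'E'
from tgt import *
np.set_printoptions(precision=3,suppress=True)
to([-175,0,43.9],Rplace,'place');to([-175,0,123.9],Rplace,'hover');print(cx,cy,cz,robot.sense()['qpos'])
E
```

```text
place X [ 461.972 -234.795  164.232] shift units now [ 0.042 15.567  1.468] in target frame [-15.16    3.826  -0.119] rot [  5.089  -4.027 -18.952] rpy [-2.723  0.     1.461]
hover X [ 494.315 -238.368  237.316] shift units now [ 1.101 15.814 -0.966] in target frame [-15.16    3.826  -2.786] rot [  5.089  -4.027 -18.952] rpy [-2.723  0.     1.461]
[ 0.908 -0.1   -0.407] [ 0.11   0.994 -0.   ] [ 0.404 -0.045  0.914] [ 0.285 -0.016 -0.869  1.835 -0.011  1.317 -2.035]
```

Request:
send_rows --deltas '[{"tx": 0.07, "ty": 0.5, "tz": -0.5, "rx": 0.0, "ry": 0.0, "rz": 0.0, "gripper": 0.0}, {"tx": 0.07, "ty": 0.9, "tz": -0.5, "rx": 0.0, "ry": 0.0, "rz": 0.0, "gripper": 0.0}, {"tx": 0.07, "ty": 1.0, "tz": 0.0, "rx": 0.0, "ry": 0.0, "rz": 0.0, "gripper": 0.0}, {"tx": 0.07, "ty": 1.0, "tz": 0.0, "rx": 0.0, "ry": 0.0, "rz": 0.0, "gripper": 0.0}, {"tx": 0.07, "ty": 1.0, "tz": 0.0, "rx": 0.0, "ry": 0.0, "rz": 0.0, "gripper": 0.0}, {"tx": 0.07, "ty": 1.0, "tz": 0.0, "rx": 0.0, "ry": 0.0, "rz": 0.0, "gripper": 0.0}, {"tx": 0.07, "ty": 1.0, "tz": 0.0, "rx": 0.0, "ry": 0.0, "rz": 0.0, "gripper": 0.0}, {"tx": 0.07, "ty": 1.0, "tz": 0.0, "rx": 0.0, "ry": 0.0, "rz": 0.0, "gripper": 0.0}, {"tx": 0.07, "ty": 1.0, "tz": 0.0, "rx": 0.0, "ry": 0.0, "rz": 0.0, "gripper": 0.0}, {"tx": 0.07, "ty": 1.0, "tz": 0.0, "rx": 0.0, "ry": 0.0, "rz": 0.0, "gripper": 0.0}, {"tx": 0.07, "ty": 1.0, "tz": 0.0, "rx": 0.0, "ry": 0.0, "rz": 0.0, "gripper": 0.0}, {"tx": 0.07, "ty": 1.0, "tz": 0.0, "rx": 0.0, "ry": 0.0, "rz": 0.0, "gripper": 0.0}]'

```text
clock: 7.2
ee_pos: [472.0, -109.6, 237.2]
tcp_rot: [3.142, 0.0, 0.116]
wrist_force: [1.4, -0.8, -1.4]
finger_gap: 49.0
grip_force: 35.0
```

Request:
send_rows --deltas '[{"tx": 0.07, "ty": 1.0, "tz": 0.0, "rx": 0.0, "ry": 0.0, "rz": 0.0, "gripper": 0.0}, {"tx": 0.07, "ty": 1.0, "tz": 0.0, "rx": 0.0, "ry": 0.0, "rz": 0.0, "gripper": 0.0}, {"tx": 0.07, "ty": 1.0, "tz": 0.0, "rx": 0.0, "ry": 0.0, "rz": 0.0, "gripper": 0.0}, {"tx": 0.07, "ty": 1.0, "tz": 0.0, "rx": 0.0, "ry": 0.0, "rz": 0.0, "gripper": 0.0}, {"tx": 0.0, "ty": 0.4, "tz": 0.0, "rx": 0.0, "ry": 0.0, "rz": 0.0, "gripper": 0.0}, {"tx": 0.0, "ty": 0.0, "tz": 0.0, "rx": 0.25, "ry": -0.2, "rz": -0.95, "gripper": 0.0}, {"tx": 0.0, "ty": 0.0, "tz": 0.0, "rx": 0.25, "ry": -0.2, "rz": -0.95, "gripper": 0.0}, {"tx": 0.0, "ty": 0.0, "tz": 0.0, "rx": 0.25, "ry": -0.2, "rz": -0.95, "gripper": 0.0}, {"tx": 0.0, "ty": 0.0, "tz": 0.0, "rx": 0.25, "ry": -0.2, "rz": -0.95, "gripper": 0.0}, {"tx": 0.0, "ty": 0.0, "tz": 0.0, "rx": 0.25, "ry": -0.2, "rz": -0.95, "gripper": 0.0}, {"tx": 0.0, "ty": 0.0, "tz": 0.0, "rx": 0.25, "ry": -0.2, "rz": -0.95, "gripper": 0.0}, {"tx": 0.0, "ty": 0.0, "tz": 0.0, "rx": 0.25, "ry": -0.2, "rz": -0.95, "gripper": 0.0}]'

```text
clock: 8.2
ee_pos: [495.5, -238.2, 236.9]
tcp_rot: [-3.0, 0.067, 0.589]
wrist_force: [-0.2, -0.1, -1.8]
finger_gap: 49.0
grip_force: 35.0
```

Request:
send_rows --deltas '[{"tx": 0.0, "ty": 0.0, "tz": 0.0, "rx": 0.25, "ry": -0.2, "rz": -0.95, "gripper": 0.0}, {"tx": 0.0, "ty": 0.0, "tz": 0.0, "rx": 0.25, "ry": -0.2, "rz": -0.95, "gripper": 0.0}, {"tx": 0.0, "ty": 0.0, "tz": 0.0, "rx": 0.25, "ry": -0.2, "rz": -0.95, "gripper": 0.0}, {"tx": 0.0, "ty": 0.0, "tz": 0.0, "rx": 0.25, "ry": -0.2, "rz": -0.95, "gripper": 0.0}, {"tx": 0.0, "ty": 0.0, "tz": 0.0, "rx": 0.25, "ry": -0.2, "rz": -0.95, "gripper": 0.0}, {"tx": 0.0, "ty": 0.0, "tz": 0.0, "rx": 0.25, "ry": -0.2, "rz": -0.95, "gripper": 0.0}, {"tx": 0.0, "ty": 0.0, "tz": 0.0, "rx": 0.25, "ry": -0.2, "rz": -0.95, "gripper": 0.0}, {"tx": 0.0, "ty": 0.0, "tz": 0.0, "rx": 0.25, "ry": -0.2, "rz": -0.95, "gripper": 0.0}, {"tx": 0.0, "ty": 0.0, "tz": 0.0, "rx": 0.25, "ry": -0.2, "rz": -0.95, "gripper": 0.0}, {"tx": 0.0, "ty": 0.0, "tz": 0.0, "rx": 0.25, "ry": -0.2, "rz": -0.95, "gripper": 0.0}, {"tx": 0.0, "ty": 0.0, "tz": 0.0, "rx": 0.0, "ry": 0.0, "rz": 0.0, "gripper": 0.0}, {"tx": 0.0, "ty": 0.0, "tz": 0.0, "rx": 0.0, "ry": 0.0, "rz": 0.0, "gripper": 0.0}]'

```text
clock: 9.2
ee_pos: [495.7, -237.6, 236.6]
tcp_rot: [-2.783, 0.037, 1.262]
wrist_force: [0.6, 0.5, -1.8]
finger_gap: 49.0
grip_force: 35.0
```

```bash
python3 - <<'E'
from tgt import *
np.set_printoptions(precision=3,suppress=True)
s=robot.sense();print(s['clock'],s['ee_pos'],s['finger_gap'],s['qpos'])
to([-175,0,123.9],Rplace,'hover');to([-175,0,43.9],Rplace,'place')
import pickle
w=robot.get_calibration('wrist');f=robot.grab_frame('wrist')[:,:,::-1]
pickle.dump(w,open('w3.pkl','wb'));g=robot.grab_frame('scene')[:,:,::-1];cv2.imwrite('pics/w3.png',f);cv2.imwrite('pics/s3.png',g)
for m in ([-240,28,12],[-240,-28,12],[-100,28,12],[-100,-28,12]):print(proj(w,o+R@np.array(m,float)))
cv2.imwrite('pics/v3.png',np.hstack([cv2.resize(f,(400,300)),cv2.resize(g[150:360,130:410],(400,300))]))
E
```

```text
9.2 [ 495.69  -237.603  236.577] 48.9521349447404 [ 0.668  0.448 -0.48   1.313  0.199  1.79  -0.116]
hover X [ 494.315 -238.368  237.316] shift units now [-0.039 -0.042 -0.009] in target frame [-0.03  -0.049 -0.005] rot [ 0.81  -0.595 -2.833] rpy [-2.723  0.     1.461]
place X [ 461.972 -234.795  164.232] shift units now [-0.164 -0.181  2.651] in target frame [-0.03  -0.049  2.662] rot [ 0.81  -0.595 -2.833] rpy [-2.723  0.     1.461]
[183.617 182.501]
[200.214 245.561]
[349.992 147.923]
[359.957 212.259]
```

View pics/v3.png

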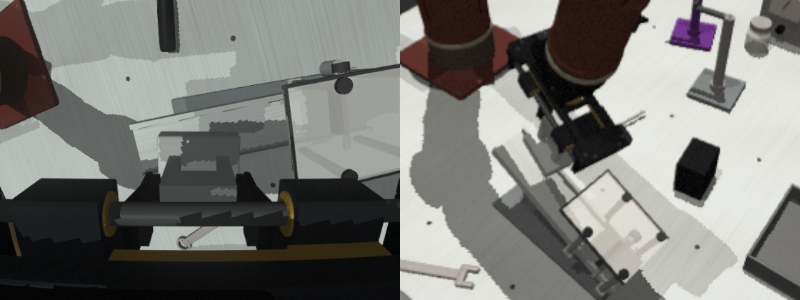

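The shuttle is held by its handle at left-panel (200,165), above the trough, with the guard at the right. Finish the rotation, then go down.

Request:
send_rows --deltas '[{"tx": 0.0, "ty": 0.0, "tz": 0.0, "rx": 0.27, "ry": -0.2, "rz": -0.94, "gripper": 0.0}, {"tx": 0.0, "ty": 0.0, "tz": 0.0, "rx": 0.27, "ry": -0.2, "rz": -0.94, "gripper": 0.0}, {"tx": 0.0, "ty": 0.0, "tz": 0.0, "rx": 0.27, "ry": -0.2, "rz": -0.94, "gripper": 0.0}, {"tx": -0.03, "ty": -0.05, "tz": 0.5, "rx": 0.0, "ry": 0.0, "rz": 0.0, "gripper": 0.0}, {"tx": 0.0, "ty": 0.0, "tz": 0.5, "rx": 0.0, "ry": 0.0, "rz": 0.0, "gripper": 0.0}, {"tx": 0.0, "ty": 0.0, "tz": 0.5, "rx": 0.0, "ry": 0.0, "rz": 0.0, "gripper": 0.0}, {"tx": 0.0, "ty": 0.0, "tz": 0.4, "rx": 0.0, "ry": 0.0, "rz": 0.0, "gripper": 0.0}, {"tx": 0.0, "ty": 0.0, "tz": 0.0, "rx": 0.0, "ry": 0.0, "rz": 0.0, "gripper": 0.0}, {"tx": 0.0, "ty": 0.0, "tz": 0.0, "rx": 0.0, "ry": 0.0, "rz": 0.0, "gripper": 0.0}]'

```text
clock: 10.05
ee_pos: [470.3, -236.3, 186.3]
tcp_rot: [-2.723, 0.001, 1.46]
wrist_force: [-0.0, 1.1, -1.2]
finger_gap: 49.5
grip_force: 35.0
```

```bash
python3 - <<'E'
from tgt import *
np.set_printoptions(precision=3,suppress=True)
s=robot.sense();print(s['clock'],s['ee_pos'],s['finger_gap'],s['wrist_force'])
to([-175,0,43.9],Rplace,'place')
import pickle
w=robot.get_calibration('wrist');f=robot.grab_frame('wrist')[:,:,::-1]
pickle.dump(w,open('w4.pkl','wb'));cv2.imwrite('pics/w4.png',f)
for m in ([-240,28,12],[-240,-28,12],[-240,28,0],[-240,-28,0],[-110,28,12],[-110,-28,12],[-110,28,0],[-110,-28,0]):print(m,(proj(w,o+R@np.array(m,float))-[130,100])*[800/300,800/300])
cv2.imwrite('pics/v4.png',cv2.resize(f[100:310,130:430],(800,560),interpolation=cv2.INTER_CUBIC))
E
```

```text
10.05 [ 470.323 -236.301  186.339] 49.49844345725564 [-0.008  1.053 -1.249]
place X [ 461.972 -234.795  164.232] shift units now [0.02  0.042 0.788] in target frame [0.019 0.042 0.788] rot [ 0.003  0.014 -0.019] rpy [-2.723  0.     1.461]
[-240, 28, 12] [136.195 186.562]
[-240, -28, 12] [151.116 393.242]
[-240, 28, 0] [147.4   178.075]
[-240, -28, 0] [160.989 376.709]
[-110, 28, 12] [652.096 186.074]
[-110, -28, 12] [637.346 392.772]
[-110, 28, 0] [640.704 177.607]
[-110, -28, 0] [627.291 376.259]
```

View pics/v4.png

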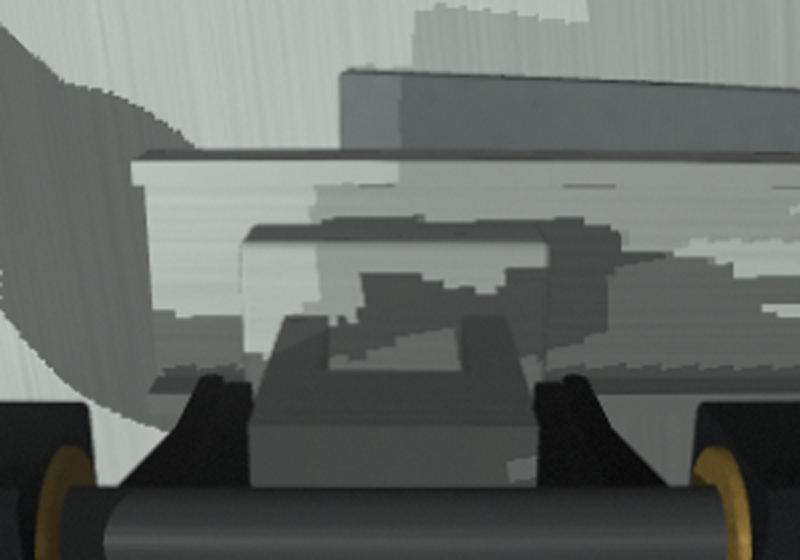

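The wrist crop shows the trough walls where predicted: inner-left edge at row 186 and the right inner face at rows 377 to 393. The shuttle sits above it, with the block's far top edge at row 240 from (245,240) to (548,240). Check its lateral position from that edge.

```bash
python3 - <<'E'
from tgt import *
import pickle
np.set_printoptions(precision=1,suppress=True)
w=pickle.load(open('w4.pkl','rb'))
for px in((245,241),(548,241)):
    oo,d=ray(w,(130+px[0]*.375-.3,100+px[1]*.375-.3))
    oc,dc=R.T@(oo-o),R.T@d
    print(oc+dc*(23.6+20-oc[2])/dc[2])
E
```

```text
[-208.4   21.8   43.6]
[-141.1   21.7   43.6]
```

Request:
send_rows --deltas '[{"tx": 0.02, "ty": 0.04, "tz": 0.25, "rx": 0.0, "ry": 0.0, "rz": 0.0, "gripper": 0.0}, {"tx": 0.0, "ty": 0.0, "tz": 0.25, "rx": 0.0, "ry": 0.0, "rz": 0.0, "gripper": 0.0}, {"tx": 0.0, "ty": 0.0, "tz": 0.0, "rx": 0.0, "ry": 0.0, "rz": 0.0, "gripper": 0.0}, {"tx": 0.0, "ty": 0.0, "tz": 0.0, "rx": 0.0, "ry": 0.0, "rz": 0.0, "gripper": 0.0}]'

```text
clock: 10.43
ee_pos: [465.4, -234.8, 171.5]
tcp_rot: [-2.722, 0.001, 1.462]
wrist_force: [0.3, 0.3, -1.4]
finger_gap: 49.0
grip_force: 35.0
```

Request:
send_rows --deltas '[{"tx": 0.0, "ty": 0.0, "tz": 0.1, "rx": 0.0, "ry": 0.0, "rz": 0.0, "gripper": 0.0}, {"tx": 0.0, "ty": 0.0, "tz": 0.08, "rx": 0.0, "ry": 0.0, "rz": 0.0, "gripper": 0.0}, {"tx": 0.0, "ty": 0.0, "tz": 0.0, "rx": 0.0, "ry": 0.0, "rz": 0.0, "gripper": 0.0}, {"tx": 0.0, "ty": 0.0, "tz": 0.0, "rx": 0.0, "ry": 0.0, "rz": 0.0, "gripper": 0.0}]'

```text
clock: 10.77
ee_pos: [463.5, -234.6, 166.9]
tcp_rot: [-2.723, 0.001, 1.462]
wrist_force: [0.9, 0.8, -2.2]
finger_gap: 49.3
grip_force: 35.0
```

Request:
send_rows --deltas '[{"tx": 0.0, "ty": 0.0, "tz": 0.06, "rx": 0.0, "ry": 0.0, "rz": 0.0, "gripper": 0.0}, {"tx": 0.0, "ty": 0.0, "tz": 0.0, "rx": 0.0, "ry": 0.0, "rz": 0.0, "gripper": 0.0}, {"tx": 0.0, "ty": 0.0, "tz": 0.0, "rx": 0.0, "ry": 0.0, "rz": 0.0, "gripper": 0.0}]'

```text
clock: 11.02
ee_pos: [463.2, -234.6, 165.7]
tcp_rot: [-2.724, 0.001, 1.462]
wrist_force: [1.2, -0.3, 1.7]
finger_gap: 49.3
grip_force: 35.0
```

Request:
send_rows --deltas '[{"tx": 0.0, "ty": 0.0, "tz": 0.05, "rx": 0.0, "ry": 0.0, "rz": 0.0, "gripper": 0.0}, {"tx": 0.0, "ty": 0.0, "tz": 0.0, "rx": 0.0, "ry": 0.0, "rz": 0.0, "gripper": 0.0}, {"tx": 0.0, "ty": 0.0, "tz": 0.0, "rx": 0.0, "ry": 0.0, "rz": 0.0, "gripper": 0.0}]'

```text
clock: 11.27
ee_pos: [463.3, -234.6, 165.5]
tcp_rot: [-2.726, 0.002, 1.462]
wrist_force: [5.6, -1.4, 9.2]
finger_gap: 49.3
grip_force: 35.0
```

Contact is firm (about 10 N). Release and retract.

Request:
send_rows --deltas '[{"tx": 0.0, "ty": 0.0, "tz": -0.03, "rx": 0.0, "ry": 0.0, "rz": 0.0, "gripper": 0.0}, {"tx": 0.0, "ty": 0.0, "tz": 0.0, "rx": 0.0, "ry": 0.0, "rz": 0.0, "gripper": 70.0}, {"tx": 0.0, "ty": 0.0, "tz": 0.0, "rx": 0.0, "ry": 0.0, "rz": 0.0, "gripper": 90.0}, {"tx": 0.0, "ty": 0.0, "tz": 0.0, "rx": 0.0, "ry": 0.0, "rz": 0.0, "gripper": 90.0}, {"tx": 0.0, "ty": 0.0, "tz": 0.0, "rx": 0.0, "ry": 0.0, "rz": 0.0, "gripper": 90.0}, {"tx": 0.0, "ty": 0.0, "tz": 0.0, "rx": 0.0, "ry": 0.0, "rz": 0.0, "gripper": 90.0}, {"tx": 0.0, "ty": 0.0, "tz": -0.3, "rx": 0.0, "ry": 0.0, "rz": 0.0, "gripper": 90.0}, {"tx": 0.0, "ty": 0.0, "tz": -0.9, "rx": 0.0, "ry": 0.0, "rz": 0.0, "gripper": 90.0}, {"tx": 0.0, "ty": 0.0, "tz": -1.0, "rx": 0.0, "ry": 0.0, "rz": 0.0, "gripper": 90.0}, {"tx": 0.0, "ty": 0.0, "tz": -1.0, "rx": 0.0, "ry": 0.0, "rz": 0.0, "gripper": 90.0}, {"tx": 0.0, "ty": 0.0, "tz": 0.0, "rx": 0.0, "ry": 0.0, "rz": 0.0, "gripper": 90.0}, {"tx": 0.0, "ty": 0.0, "tz": 0.0, "rx": 0.0, "ry": 0.0, "rz": 0.0, "gripper": 90.0}]'

```text
clock: 12.27
ee_pos: [502.8, -238.5, 254.2]
tcp_rot: [-2.726, 0.001, 1.462]
wrist_force: [-0.0, 0.5, -1.0]
finger_gap: 78.0
grip_force: 0.0
```

```bash
python3 - <<'E'
from tgt import *
import pickle
np.set_printoptions(precision=2,suppress=True)
s=robot.sense();print(s['clock'],s['ee_pos'],s['finger_gap'],s['qpos'])
w=robot.get_calibration('wrist');f=robot.grab_frame('wrist')[:,:,::-1]
pickle.dump(w,open('w5.pkl','wb'));cv2.imwrite('pics/w5.png',f)
for m in ([-210,23,20],[-210,-23,20],[-140,23,20],[-140,-23,20],[-200,6,80],[-150,6,80]):print(m,(proj(w,o+R@np.array(m,float))-[130,60])*8/3)
cv2.imwrite('pics/v5.png',cv2.resize(f[60:270,130:430],(800,560),interpolation=cv2.INTER_CUBIC))
E
```

```text
12.2667 [ 502.78 -238.51  254.15] 77.95437247748164 [ 0.64  0.5  -0.51  1.23  0.26  1.89  0.05]
[-210, 23, 20] [275.62 273.04]
[-210, -23, 20] [279.79 411.4 ]
[-140, 23, 20] [496.16 273.15]
[-140, -23, 20] [492.12 411.43]
[-200, 6, 80] [290.54 374.86]
[-150, 6, 80] [480.11 374.91]
```

View pics/v5.png

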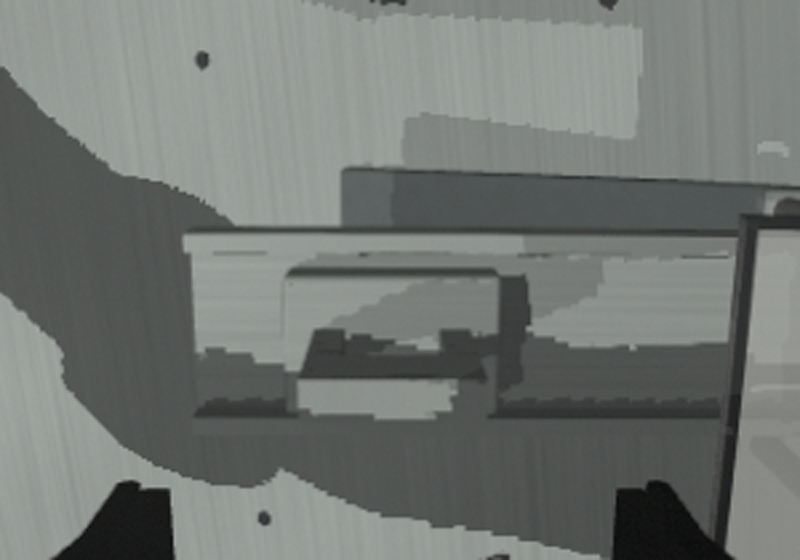

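The wrist view shows the block in the trough between the walls, with its top edge from (285,277) to (498,277). That puts its centre at about x = -173, square and flat. Now turn the tool for the push.

```bash
cat >> tgt.py <<'E'
def Rpush(Ldeg):
    L=np.radians(Ldeg);h=np.array([np.cos(p[3]),np.sin(p[3]),0]);u=np.array([0,0,1.])
    z=np.sin(L)*h-np.cos(L)*u;x=np.cos(L)*h+np.sin(L)*u
    return np.column_stack([x,np.cross(z,x),z])
E
python3 - <<'E'
from tgt import *
np.set_printoptions(precision=3,suppress=True)
for L in(10,): to([-235,0,60],Rpush(L),L)
E
```

```text
10 X [ 414.    -229.497  203.344] shift units now [-0.017 -2.021  2.702] in target frame [-3.185  0.022  1.114] rot [-6.635  6.657 21.796] rpy [ 3.142 -0.175 -0.11 ]
```

Request:
send_rows --deltas '[{"tx": 0.0, "ty": 0.0, "tz": 0.0, "rx": -0.276, "ry": 0.277, "rz": 0.908, "gripper": 0.0}, {"tx": 0.0, "ty": 0.0, "tz": 0.0, "rx": -0.276, "ry": 0.277, "rz": 0.908, "gripper": 0.0}, {"tx": 0.0, "ty": 0.0, "tz": 0.0, "rx": -0.276, "ry": 0.277, "rz": 0.908, "gripper": 0.0}, {"tx": 0.0, "ty": 0.0, "tz": 0.0, "rx": -0.276, "ry": 0.277, "rz": 0.908, "gripper": 0.0}, {"tx": 0.0, "ty": 0.0, "tz": 0.0, "rx": -0.276, "ry": 0.277, "rz": 0.908, "gripper": 0.0}, {"tx": 0.0, "ty": 0.0, "tz": 0.0, "rx": -0.276, "ry": 0.277, "rz": 0.908, "gripper": 0.0}, {"tx": 0.0, "ty": 0.0, "tz": 0.0, "rx": -0.276, "ry": 0.277, "rz": 0.908, "gripper": 0.0}, {"tx": 0.0, "ty": 0.0, "tz": 0.0, "rx": -0.276, "ry": 0.277, "rz": 0.908, "gripper": 0.0}, {"tx": 0.0, "ty": 0.0, "tz": 0.0, "rx": -0.276, "ry": 0.277, "rz": 0.908, "gripper": 0.0}, {"tx": 0.0, "ty": 0.0, "tz": 0.0, "rx": -0.276, "ry": 0.277, "rz": 0.908, "gripper": 0.0}, {"tx": 0.0, "ty": 0.0, "tz": 0.0, "rx": -0.276, "ry": 0.277, "rz": 0.908, "gripper": 0.0}, {"tx": 0.0, "ty": 0.0, "tz": 0.0, "rx": -0.276, "ry": 0.277, "rz": 0.908, "gripper": 0.0}]'

```text
clock: 13.32
ee_pos: [500.4, -238.8, 251.5]
tcp_rot: [-2.967, 0.001, 0.664]
wrist_force: [-0.2, -0.2, 0.2]
finger_gap: 6.3
grip_force: 0.0
```

Request:
send_rows --deltas '[{"tx": 0.0, "ty": 0.0, "tz": 0.0, "rx": -0.276, "ry": 0.277, "rz": 0.908, "gripper": 0.0}, {"tx": 0.0, "ty": 0.0, "tz": 0.0, "rx": -0.276, "ry": 0.277, "rz": 0.908, "gripper": 0.0}, {"tx": 0.0, "ty": 0.0, "tz": 0.0, "rx": -0.276, "ry": 0.277, "rz": 0.908, "gripper": 0.0}, {"tx": 0.0, "ty": 0.0, "tz": 0.0, "rx": -0.276, "ry": 0.277, "rz": 0.908, "gripper": 0.0}, {"tx": 0.0, "ty": 0.0, "tz": 0.0, "rx": -0.276, "ry": 0.277, "rz": 0.908, "gripper": 0.0}, {"tx": 0.0, "ty": 0.0, "tz": 0.0, "rx": -0.276, "ry": 0.277, "rz": 0.908, "gripper": 0.0}, {"tx": 0.0, "ty": 0.0, "tz": 0.0, "rx": -0.276, "ry": 0.277, "rz": 0.908, "gripper": 0.0}, {"tx": 0.0, "ty": 0.0, "tz": 0.0, "rx": -0.276, "ry": 0.277, "rz": 0.908, "gripper": 0.0}, {"tx": 0.0, "ty": 0.0, "tz": 0.0, "rx": -0.276, "ry": 0.277, "rz": 0.908, "gripper": 0.0}, {"tx": 0.0, "ty": 0.0, "tz": 0.0, "rx": -0.276, "ry": 0.277, "rz": 0.908, "gripper": 0.0}, {"tx": 0.0, "ty": 0.0, "tz": 0.0, "rx": -0.276, "ry": 0.277, "rz": 0.908, "gripper": 0.0}, {"tx": 0.0, "ty": 0.0, "tz": 0.0, "rx": -0.276, "ry": 0.277, "rz": 0.908, "gripper": 0.0}]'

```text
clock: 14.32
ee_pos: [500.3, -238.7, 251.4]
tcp_rot: [-3.141, -0.172, -0.114]
wrist_force: [1.0, 0.3, -1.1]
finger_gap: 0.7
grip_force: 0.0
```

Request:
send_rows --deltas '[{"tx": -0.9, "ty": 0.0, "tz": 0.0, "rx": 0.0, "ry": 0.0, "rz": 0.0, "gripper": 0.0}, {"tx": -0.9, "ty": 0.0, "tz": 0.0, "rx": 0.0, "ry": 0.0, "rz": 0.0, "gripper": 0.0}, {"tx": -0.9, "ty": 0.0, "tz": 0.0, "rx": 0.0, "ry": 0.0, "rz": 0.0, "gripper": 0.0}, {"tx": -0.5, "ty": 0.0, "tz": 0.0, "rx": 0.0, "ry": 0.0, "rz": 0.0, "gripper": 0.0}, {"tx": 0.0, "ty": 0.0, "tz": 0.0, "rx": 0.0, "ry": 0.0, "rz": 0.0, "gripper": 0.0}, {"tx": 0.0, "ty": 0.0, "tz": 0.0, "rx": 0.0, "ry": 0.0, "rz": 0.0, "gripper": 0.0}]'

```text
clock: 14.82
ee_pos: [406.4, -228.3, 235.5]
tcp_rot: [3.142, -0.172, -0.111]
wrist_force: [-0.9, -0.1, -0.3]
finger_gap: 0.4
grip_force: 0.0
```

```bash
python3 - <<'E'
from tgt import *
np.set_printoptions(precision=3,suppress=True)
s=robot.sense();print(s['clock'],s['ee_pos'],s['tcp_rot'],s['finger_gap'],s['qpos'],'chute',R.T@(s['ee_pos']-o))
for L in(10,20): to([-225,0,9],Rpush(L),L)
E
```

```text
14.8167 [ 406.384 -228.338  235.513] [ 3.142 -0.172 -0.111] 0.3948020968513273 [ 0.819 -0.183 -0.303  1.94  -0.13   1.219 -1.13 ] chute [-255.116    0.315   86.257]
10 X [ 402.462 -228.222  152.686] shift units now [-0.602  0.011  2.698] in target frame [-0.608  0.011  2.696] rot [ 0.004  0.033 -0.018] rpy [ 3.142 -0.175 -0.11 ]
20 X [ 402.462 -228.222  152.686] shift units now [-0.602  0.011  2.698] in target frame [-1.067  0.011  2.55 ] rot [ 0.005  2.533 -0.017] rpy [ 3.142 -0.349 -0.11 ]
```

Request:
send_rows --deltas '[{"tx": -0.2, "ty": 0.0, "tz": 0.8, "rx": 0.0, "ry": 0.0, "rz": 0.0, "gripper": 0.0}, {"tx": -0.2, "ty": 0.0, "tz": 0.8, "rx": 0.0, "ry": 0.0, "rz": 0.0, "gripper": 0.0}, {"tx": -0.2, "ty": 0.0, "tz": 0.6, "rx": 0.0, "ry": 0.0, "rz": 0.0, "gripper": 0.0}, {"tx": -0.03, "ty": 0.01, "tz": 0.2, "rx": 0.0, "ry": 0.0, "rz": 0.0, "gripper": 0.0}, {"tx": 0.0, "ty": 0.0, "tz": 0.1, "rx": 0.0, "ry": 0.0, "rz": 0.0, "gripper": 0.0}, {"tx": 0.0, "ty": 0.0, "tz": 0.0, "rx": 0.0, "ry": 0.0, "rz": 0.0, "gripper": 0.0}, {"tx": 0.0, "ty": 0.0, "tz": 0.0, "rx": 0.0, "ry": 0.0, "rz": 0.0, "gripper": 0.0}]'

```text
clock: 15.4
ee_pos: [402.6, -228.2, 159.9]
tcp_rot: [3.141, -0.174, -0.11]
wrist_force: [-0.2, 0.1, 0.0]
finger_gap: 0.3
grip_force: 0.0
```

```bash
cat > st.py <<'E'
from tgt import *
import sys
np.set_printoptions(precision=3,suppress=True)
s=robot.sense();print(s['clock'],s['tcp_rot'],s['qpos'],'chute',R.T@(s['ee_pos']-o),'F chute',R.T@s['wrist_force'])
Rn=Ro.from_euler('xyz',s['tcp_rot']).as_matrix()
print('30mm down chute in tool units',Rn.T@cx)
for a in sys.argv[1:]:
    x,z,L=map(float,a.split(','));to([x,0,z],Rpush(L),a)
E
python3 st.py -190,9,18 -76,9,28
```

```text
15.4 [ 3.141 -0.174 -0.11 ] [ 0.816 -0.143 -0.311  2.065 -0.127  1.055 -1.122] chute [-227.78     0.019   15.608] F chute [-0.177  0.052 -0.051]
30mm down chute in tool units [0.829 0.    0.559]
-190,9,18 X [ 434.243 -231.733  138.45 ] shift units now [0.921 0.001 0.886] in target frame [0.788 0.001 1.006] rot [0.002 2.008 0.006] rpy [ 3.142 -0.314 -0.11 ]
-76,9,28 X [ 537.757 -243.166   92.082] shift units now [4.073 0.002 3.009] in target frame [2.941 0.001 4.122] rot [0.001 4.508 0.006] rpy [ 3.142 -0.489 -0.11 ]
```

Request:
send_rows --deltas '[{"tx": -0.12, "ty": 0.0, "tz": 0.18, "rx": 0.0, "ry": 0.0, "rz": 0.0, "gripper": 0.0}, {"tx": 0.276, "ty": 0.0, "tz": 0.186, "rx": 0.0, "ry": 0.5, "rz": 0.0, "gripper": 0.0}, {"tx": 0.27, "ty": 0.0, "tz": 0.196, "rx": 0.0, "ry": 0.5, "rz": 0.0, "gripper": 0.0}, {"tx": 0.263, "ty": 0.0, "tz": 0.205, "rx": 0.0, "ry": 0.5, "rz": 0.0, "gripper": 0.0}, {"tx": 0.255, "ty": 0.0, "tz": 0.214, "rx": 0.0, "ry": 0.5, "rz": 0.0, "gripper": 0.0}, {"tx": 0.0, "ty": 0.0, "tz": 0.0, "rx": 0.0, "ry": 0.0, "rz": 0.0, "gripper": 0.0}, {"tx": 0.0, "ty": 0.0, "tz": 0.0, "rx": 0.0, "ry": 0.0, "rz": 0.0, "gripper": 0.0}]'

```text
clock: 15.98
ee_pos: [435.0, -231.7, 136.8]
tcp_rot: [3.142, -0.312, -0.11]
wrist_force: [0.5, -0.3, -0.2]
finger_gap: 0.9
grip_force: 0.0
```

```bash
python3 st.py -90,9,28
```

```text
15.9833 [ 3.142 -0.312 -0.11 ] [ 0.811 -0.151 -0.289  2.15  -0.219  0.859 -1.043] chute [-188.643    0.15     7.779] F chute [ 0.591 -0.28   0.087]
30mm down chute in tool units [0.745 0.    0.667]
-90,9,28 X [ 525.045 -241.762   97.777] shift units now [2.476 0.005 2.164] in target frame [2.056 0.005 2.566] rot [-0.     2.536  0.001] rpy [ 3.142 -0.489 -0.11 ]
```

Request:
send_rows --deltas '[{"tx": 0.28, "ty": -0.005, "tz": 0.186, "rx": 0.0, "ry": 0.25, "rz": 0.0, "gripper": 0.0}, {"tx": 0.244, "ty": 0.0, "tz": 0.227, "rx": 0.0, "ry": 0.25, "rz": 0.0, "gripper": 0.0}, {"tx": 0.24, "ty": 0.0, "tz": 0.232, "rx": 0.0, "ry": 0.25, "rz": 0.0, "gripper": 0.0}, {"tx": 0.236, "ty": 0.0, "tz": 0.236, "rx": 0.0, "ry": 0.25, "rz": 0.0, "gripper": 0.0}, {"tx": 0.232, "ty": 0.0, "tz": 0.24, "rx": 0.0, "ry": 0.25, "rz": 0.0, "gripper": 0.0}, {"tx": 0.227, "ty": 0.0, "tz": 0.244, "rx": 0.0, "ry": 0.25, "rz": 0.0, "gripper": 0.0}, {"tx": 0.223, "ty": 0.0, "tz": 0.248, "rx": 0.0, "ry": 0.25, "rz": 0.0, "gripper": 0.0}, {"tx": 0.219, "ty": 0.0, "tz": 0.252, "rx": 0.0, "ry": 0.25, "rz": 0.0, "gripper": 0.0}, {"tx": 0.214, "ty": 0.0, "tz": 0.255, "rx": 0.0, "ry": 0.25, "rz": 0.0, "gripper": 0.0}, {"tx": 0.0, "ty": 0.0, "tz": 0.0, "rx": 0.0, "ry": 0.0, "rz": 0.0, "gripper": 0.0}, {"tx": 0.0, "ty": 0.0, "tz": 0.0, "rx": 0.0, "ry": 0.0, "rz": 0.0, "gripper": 0.0}]'

```text
clock: 16.9
ee_pos: [517.5, -240.4, 101.3]
tcp_rot: [-3.141, -0.468, -0.11]
wrist_force: [0.4, 0.6, -0.5]
finger_gap: 1.0
grip_force: 0.0
```

```bash
python3 st.py -76,9,28; python3 - <<'E'
from tgt import *
f=robot.grab_frame('wrist')[:,:,::-1];g=robot.grab_frame('scene')[:,:,::-1];cv2.imwrite('pics/w6.png',f);cv2.imwrite('pics/s6.png',g)
cv2.imwrite('pics/v6.png',np.hstack([cv2.resize(f[:320],(400,229)),cv2.resize(g[235:355,190:330],(400,343),interpolation=cv2.INTER_CUBIC)[:229]]) if 0 else np.hstack([cv2.resize(f,(400,300)),cv2.resize(g[240:360,190:350],(400,300),interpolation=cv2.INTER_CUBIC)]))
E
```

```text
16.9 [-3.141 -0.468 -0.11 ] [ 0.778 -0.027 -0.303  2.176 -0.318  0.573 -0.976] chute [-98.391   0.554   9.127] F chute [ 0.489  0.63  -0.312]
30mm down chute in tool units [0.632 0.001 0.775]
-76,9,28 X [ 537.757 -243.166   92.082] shift units now [0.468 0.019 0.581] in target frame [0.456 0.018 0.591] rot [-0.011  0.292  0.006] rpy [ 3.142 -0.489 -0.11 ]
```

View pics/v6.png

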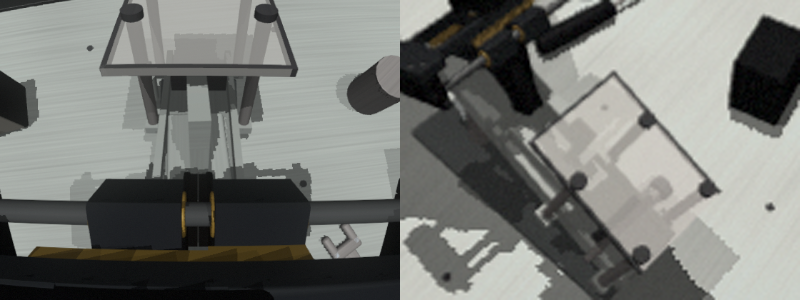

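The shuttle is moving down the trough and its front is now under the guard edge; the hand is clear of the plate. Creep on until the stop pushes back.

Request:
send_rows --deltas '[{"tx": 0.105, "ty": 0.01, "tz": 0.13, "rx": 0.0, "ry": 0.1, "rz": 0.0, "gripper": 0.0}, {"tx": 0.105, "ty": 0.01, "tz": 0.13, "rx": 0.0, "ry": 0.1, "rz": 0.0, "gripper": 0.0}, {"tx": 0.105, "ty": 0.0, "tz": 0.13, "rx": 0.0, "ry": 0.1, "rz": 0.0, "gripper": 0.0}, {"tx": 0.08, "ty": 0.0, "tz": 0.1, "rx": 0.0, "ry": 0.0, "rz": 0.0, "gripper": 0.0}, {"tx": 0.0, "ty": 0.0, "tz": 0.0, "rx": 0.0, "ry": 0.0, "rz": 0.0, "gripper": 0.0}, {"tx": 0.0, "ty": 0.0, "tz": 0.0, "rx": 0.0, "ry": 0.0, "rz": 0.0, "gripper": 0.0}]'

```text
clock: 17.5
ee_pos: [534.7, -242.8, 93.2]
tcp_rot: [-3.141, -0.49, -0.11]
wrist_force: [0.1, -0.9, -0.0]
finger_gap: 1.0
grip_force: 0.0
```

Request:
send_rows --deltas '[{"tx": 0.04, "ty": 0.0, "tz": 0.05, "rx": 0.0, "ry": 0.0, "rz": 0.0, "gripper": 0.0}, {"tx": 0.0, "ty": 0.0, "tz": 0.0, "rx": 0.0, "ry": 0.0, "rz": 0.0, "gripper": 0.0}, {"tx": 0.0, "ty": 0.0, "tz": 0.0, "rx": 0.0, "ry": 0.0, "rz": 0.0, "gripper": 0.0}]'

```text
clock: 17.75
ee_pos: [536.4, -243.2, 92.7]
tcp_rot: [-3.141, -0.49, -0.11]
wrist_force: [0.1, -0.6, 0.5]
finger_gap: 0.3
grip_force: 0.0
```

```bash
python3 st.py -76,9,28
```

```text
17.75 [-3.141 -0.49  -0.11 ] [ 0.77   0.013 -0.309  2.168 -0.325  0.52  -0.973] chute [-77.464  -0.149   8.982] F chute [ 0.003 -0.621  0.506]
30mm down chute in tool units [0.615 0.    0.789]
-76,9,28 X [ 537.757 -243.166   92.082] shift units now [ 0.03  -0.005  0.038] in target frame [ 0.03  -0.005  0.038] rot [-0.005 -0.02   0.001] rpy [ 3.142 -0.489 -0.11 ]
```

Request:
send_rows --deltas '[{"tx": 0.04, "ty": 0.0, "tz": 0.053, "rx": 0.0, "ry": 0.0, "rz": 0.0, "gripper": 0.0}, {"tx": 0.0, "ty": 0.0, "tz": 0.0, "rx": 0.0, "ry": 0.0, "rz": 0.0, "gripper": 0.0}, {"tx": 0.0, "ty": 0.0, "tz": 0.0, "rx": 0.0, "ry": 0.0, "rz": 0.0, "gripper": 0.0}]'

```text
clock: 18.0
ee_pos: [538.3, -243.4, 92.0]
tcp_rot: [-3.141, -0.49, -0.11]
wrist_force: [0.1, 0.1, -0.1]
finger_gap: 0.6
grip_force: 0.0
```

Request:
send_rows --deltas '[{"tx": 0.03, "ty": 0.0, "tz": 0.04, "rx": 0.0, "ry": 0.0, "rz": 0.0, "gripper": 0.0}, {"tx": 0.0, "ty": 0.0, "tz": 0.0, "rx": 0.0, "ry": 0.0, "rz": 0.0, "gripper": 0.0}, {"tx": 0.0, "ty": 0.0, "tz": 0.0, "rx": 0.0, "ry": 0.0, "rz": 0.0, "gripper": 0.0}]'

```text
clock: 18.25
ee_pos: [539.7, -243.6, 91.3]
tcp_rot: [-3.141, -0.49, -0.11]
wrist_force: [-0.1, 0.1, 0.6]
finger_gap: 0.5
grip_force: 0.0
```

Request:
send_rows --deltas '[{"tx": 0.04, "ty": 0.0, "tz": 0.053, "rx": 0.0, "ry": 0.0, "rz": 0.0, "gripper": 0.0}, {"tx": 0.0, "ty": 0.0, "tz": 0.0, "rx": 0.0, "ry": 0.0, "rz": 0.0, "gripper": 0.0}, {"tx": 0.0, "ty": 0.0, "tz": 0.0, "rx": 0.0, "ry": 0.0, "rz": 0.0, "gripper": 0.0}]'

```text
clock: 18.5
ee_pos: [541.5, -243.8, 90.5]
tcp_rot: [-3.141, -0.49, -0.11]
wrist_force: [-0.2, 0.6, -0.1]
finger_gap: 0.6
grip_force: 0.0
```

```bash
python3 st.py; python3 - <<'E'
from tgt import *
import pickle
w=robot.get_calibration('wrist');pickle.dump(w,open('w7.pkl','wb'));f=robot.grab_frame('wrist')[:,:,::-1];g=robot.grab_frame('scene')[:,:,::-1];t=robot.grab_frame('top')[:,:,::-1]
for n,i in(('w7',f),('s7',g),('t7',t)):cv2.imwrite(f'pics/{n}.png',i)
r=lambda im,x,y,w,h:cv2.resize(im[y:y+h,x:x+w],(400,300),interpolation=cv2.INTER_CUBIC)
cv2.imwrite('pics/v7.png',np.vstack([np.hstack([r(f,180,0,200,150),r(f,180,100,200,150)]),np.hstack([r(g,230,265,100,75),r(t,315,135,80,60)])]))
cs,ct=robot.get_calibration('scene'),robot.get_calibration('top')
for m in ([-70,23,20],[-70,-23,20],[-60,6,80],[-60,-6,80],[-10,6,80],[-10,-6,80],[0,0,16]):
    X=o+R@np.array(m,float);print(m,(proj(w,X)-[180,0])*2,(proj(cs,X)-[230,265])*4+[0,300],(proj(ct,X)-[315,135])*5+[400,300])
E
```

```text
18.5 [-3.141 -0.49  -0.11 ] [ 0.766  0.026 -0.311  2.16  -0.316  0.513 -0.983] chute [-71.859  -0.213   9.089] F chute [-0.197  0.588 -0.21 ]
30mm down chute in tool units [0.614 0.    0.789]
[-70, 23, 20] [106.12122619 455.98317745] [126.37291719 418.3182905 ] [550.20154226 547.40382632]
[-70, -23, 20] [281.48026819 455.98638032] [ 67.96237053 468.8190831 ] [617.01995688 553.23736789]
[-60, 6, 80] [164.36931616 257.82577393] [147.82944936 416.35445774] [588.04697065 483.91136871]
[-60, -6, 80] [222.64170673 257.80855138] [132.00817112 430.16669038] [605.92952626 485.48496819]
[-10, 6, 80] [169.51235612 120.6502885 ] [211.13581346 489.06986033] [587.88469269 426.09340327]
[-10, -6, 80] [217.8961452  120.62644359] [195.64133442 503.60362395] [605.46224149 427.64824487]
[0, 0, 16] [193.96354469 279.16398627] [178.88255837 542.18812789] [582.7600219  473.88395137]
```

View pics/v7.png

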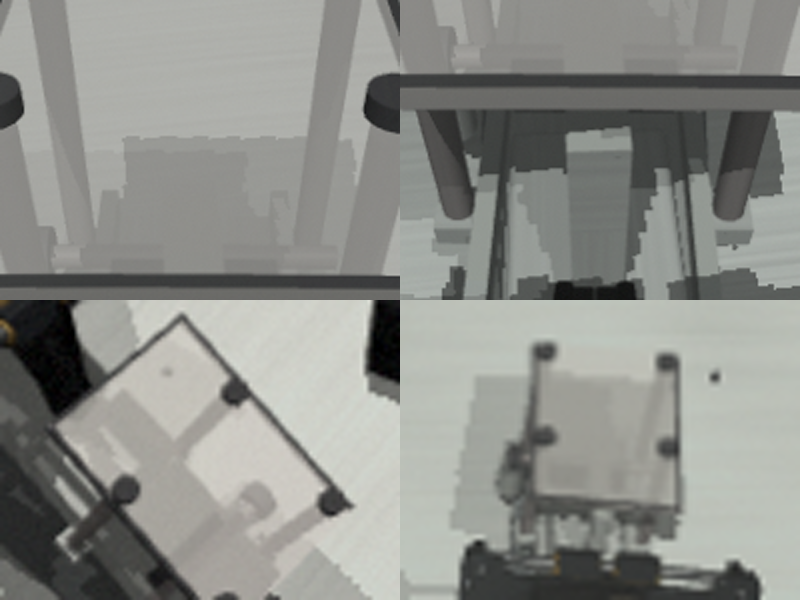

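The wrist crop (upper right) shows the handle's uphill end face at panel x 567 to 632, with its top edge at about row 150, below the guard edge at rows 75 to 110. Home would put it at row 58, so the shuttle looks further uphill than assumed. Compute its position.

```bash
python3 - <<'E'
from tgt import *
import pickle
np.set_printoptions(precision=1,suppress=True)
w=pickle.load(open('w7.pkl','rb'))
def at(px,z):
    oo,d=ray(w,(180+(px[0]-400)/2-.2,100+px[1]/2-.2));oc,dc=R.T@(oo-o),R.T@d
    return oc+dc*(z-oc[2])/dc[2]
for px in((567,150),(632,150),(567,131),(632,128)):print(at(px,80),at(px,54))
for px in((467,92),(767,92)):print(at(px,97))
print('camera chute',R.T@(ray(w,(0,0))[0]-o))
for x in (-103,-93,-83,-73,-63):print(x,[(proj(w,o+R@np.array([x,s,z],float))-[180,100])*2+[400,0] for s in(-6,6) for z in(20,80)])
E
```

```text
[-84.9   5.   80. ] [-62.6   6.3  54. ]
[-84.9  -7.1  80. ] [-62.6  -8.8  54. ]
[-80.2   5.1  80. ] [-56.6   6.4  54. ]
[-79.4  -7.3  80. ] [-55.7  -9.   54. ]
[-86.7  21.1  97. ]
[-86.7 -28.9  97. ]
camera chute [-175.7   -0.3  185.6]
-103 [array([619. , 373.5]), array([628.3, 230. ]), array([568.4, 373.5]), array([558.2, 230. ])]
-93 [array([618.3, 335.4]), array([626.8, 184. ]), array([569.2, 335.4]), array([559.8, 184. ])]
-83 [array([617.6, 299.6]), array([625.4, 141.9]), array([569.9, 299.6]), array([561.3, 141.9])]
-73 [array([616.9, 265.8]), array([624.2, 103.3]), array([570.7, 265.8]), array([562.7, 103.3])]
-63 [array([616.2, 233.9]), array([623. ,  67.9]), array([571.4, 233.9]), array([564. ,  67.9])]
```

That was the tenth picture, so measurement is numeric from here. Resistance from the stop is the clean test, so keep creeping and watch the force.

Request:
send_rows --deltas '[{"tx": 0.04, "ty": 0.0, "tz": 0.052, "rx": 0.0, "ry": 0.0, "rz": 0.0, "gripper": 0.0}, {"tx": 0.0, "ty": 0.0, "tz": 0.0, "rx": 0.0, "ry": 0.0, "rz": 0.0, "gripper": 0.0}, {"tx": 0.0, "ty": 0.0, "tz": 0.0, "rx": 0.0, "ry": 0.0, "rz": 0.0, "gripper": 0.0}]'

```text
clock: 18.9
ee_pos: [543.3, -244.0, 89.6]
tcp_rot: [-3.141, -0.49, -0.11]
wrist_force: [-0.6, 0.8, 0.5]
finger_gap: 0.5
grip_force: 0.0
```

```bash
python3 st.py | head -1; python3 - <<'E'
from tgt import *
np.set_printoptions(precision=0,suppress=True,linewidth=200)
for n in('w6','w7'):
    f=cv2.cvtColor(cv2.imread(f'pics/{n}.png'),cv2.COLOR_BGR2GRAY).astype(float)
    print(n,'col 278-282 rows 100..255 step3',f[100:256:3,276:284].mean(1))
    for r in(118,150,165,180,200,220,236):
        g=f[r-1:r+2].mean(0);d=np.diff(g);i=[k for k in range(225,335) if abs(d[k])>9];print(' row',r,'edges',[(k,round(d[k])) for k in i])
E
```

```text
18.9 [-3.141 -0.49  -0.11 ] [ 0.764  0.031 -0.312  2.158 -0.312  0.51  -0.987] chute [-69.896  -0.181   9.04 ] F chute [-0.823  0.693  0.191]
w6 col 278-282 rows 100..255 step3 [107. 106.  62.  66.  66.  66.  66. 148. 154. 152. 152. 152. 152. 152. 152. 152. 152. 151. 152. 152. 152. 152. 151. 136. 113. 116. 113. 114. 117. 116. 115. 114. 114. 115. 115. 116. 113. 114. 114.
 114. 115. 115. 115. 115. 115. 112.  75.  70.  30.  27.  26.  26.]
 row 118 edges [(225, -10), (227, 11), (239, -12), (260, 51), (261, 34), (264, -20), (265, -31), (285, 13), (289, -23), (290, -33), (316, 17), (320, 10), (327, -22), (330, 37)]
 row 150 edges [(261, 38), (262, 39), (263, 11), (292, -20), (293, -41), (294, -26), (322, 11), (323, 10), (329, -13), (331, 21)]
 row 165 edges [(231, -35), (232, -50), (234, 43), (235, 34), (239, -13), (262, 9), (294, -26), (295, -31), (304, 45), (305, 25), (309, -10), (310, -14), (311, -31), (312, 25), (313, 20), (319, -22), (320, -31), (321, -18), (322, 41), (323, 42), (324, 11), (332, -27), (333, -45), (334, -16)]
 row 180 edges [(229, -23), (230, -54), (231, -17), (233, 17
[... 1599 characters left out ...]
3), (238, -11), (263, -9), (293, -11), (294, -11), (304, 40), (305, 26), (314, -12), (315, -17), (316, -23), (317, 15), (318, 18), (321, -30), (322, -33), (324, 54), (325, 33)]
 row 220 edges [(225, -54), (226, -15), (231, 36), (232, 16), (234, 21), (235, 9), (248, -11), (249, -11), (292, -14), (293, -10), (299, 37), (300, 23), (317, -15), (318, -29), (319, 10), (320, 16), (322, -15), (323, -30), (324, -19), (326, 61), (327, 25)]
 row 236 edges [(226, 11), (228, -10), (230, 33), (231, 22), (233, 13), (234, 11), (235, 10), (255, -12), (256, -11), (291, -13), (292, 14), (293, 15), (294, 12), (319, -14), (320, -20), (322, 11), (324, -32), (325, -30), (327, 37), (328, 40), (329, 10), (334, -11)]
```

Request:
send_rows --deltas '[{"tx": -0.2, "ty": 0.0, "tz": -0.26, "rx": 0.0, "ry": 0.0, "rz": 0.0, "gripper": 0.0}, {"tx": -0.41, "ty": 0.0, "tz": -0.52, "rx": 0.0, "ry": 0.0, "rz": 0.0, "gripper": 0.0}, {"tx": -0.41, "ty": 0.0, "tz": -0.52, "rx": 0.0, "ry": 0.0, "rz": 0.0, "gripper": 0.0}, {"tx": 0.0, "ty": 0.0, "tz": 0.0, "rx": 0.0, "ry": 0.0, "rz": 0.0, "gripper": 0.0}, {"tx": 0.0, "ty": 0.0, "tz": 0.0, "rx": 0.0, "ry": 0.0, "rz": 0.0, "gripper": 0.0}]'

```text
clock: 19.32
ee_pos: [497.5, -239.6, 110.6]
tcp_rot: [3.141, -0.492, -0.111]
wrist_force: [0.1, -0.6, -0.1]
finger_gap: 0.6
grip_force: 0.0
```

```bash
python3 st.py | head -1; cat > pr.py <<'E'
from tgt import *
import sys,pickle
np.set_printoptions(precision=0,suppress=True,linewidth=200)
n=sys.argv[1]
w=robot.get_calibration('wrist');pickle.dump(w,open(n+'.pkl','wb'));im=robot.grab_frame('wrist')[:,:,::-1];cv2.imwrite(f'pics/{n}.png',im)
for k in('scene','top'):cv2.imwrite(f'pics/{n}{k}.png',robot.grab_frame(k)[:,:,::-1])
f=cv2.cvtColor(np.ascontiguousarray(im),cv2.COLOR_BGR2GRAY).astype(float)
print('col mid rows from 60 step3',f[60:260:3,276:284].mean(1))
print('col 255 ',f[60:260:3,252:257].mean(1))
for r in range(int(sys.argv[2]),int(sys.argv[3]),int(sys.argv[4])):
    g=f[r-1:r+2].mean(0);d=np.diff(g);print(' row',r,[(k,round(d[k])) for k in range(215,350) if abs(d[k])>9 and abs(d[k])>=max(abs(d[k-1]),abs(d[k+1]))])
for x in(-105,-70,-60,-10):
    print(x,[(proj(w,o+R@np.array([x,s,z],float))).round(1) for s,z in((-6,20),(6,20),(-6,80),(6,80),(-23,20),(23,20),(-28,0),(28,0))])
E
python3 pr.py w8 100 250 15
```

```text
19.3167 [ 3.141 -0.492 -0.111] [ 0.798 -0.09  -0.286  2.222 -0.385  0.58  -0.896] chute [-120.398   -0.834    9.465] F chute [ 0.179 -0.559 -0.026]
col mid rows from 60 step3 [ 93.  96.  92.  63.  62.  62.  61.  61.  61. 131. 121. 109. 112. 108. 109. 112. 112. 110. 109. 111. 110. 112. 110. 113. 110. 111. 112. 112. 112. 112. 112. 113. 113. 113. 113. 113. 113. 113. 114.
 145. 153. 154. 153. 170. 129. 117. 116. 115. 114. 112. 138. 148. 148. 148. 148. 147. 148. 148. 148. 121.  84.  57.  31.  28.  26.  25.  24.]
col 255  [ 94.  96.  95.  64.  64.  63.  60.  51.  47.  29.  29.  27.  27.  28.  28.  29.  29.  59.  64.  64.  64.  64.  93. 129. 129. 129. 130. 129. 130. 129. 130. 146. 146. 150. 151. 153. 153. 153. 153.
 153. 153. 153. 152. 160. 158. 117. 117. 115. 113. 112. 106. 148. 148. 148. 148. 148. 148. 148. 148. 114.  83.  78.  61.  59.  27.  26.  25.]
 row 100 [(215, 16), (220, 77), (225, -51), (228, 15), (239, -11), (263, 39), (290, -39), (311, 12), (315, 14), (322, -24), (325, 22), (334, -40)]
 row 115 [(218, 18), (226, 13), (264, 25), (289, -23), (326, 31), (332, -28), (348, 26)]
 row
[... 1031 characters left out ...]
, -16)]
-105 [array([287., 207.]), array([265., 208.]), array([290., 124.]), array([261., 124.]), array([318., 207.]), array([234., 208.]), array([323., 227.]), array([228., 227.])]
-70 [array([286., 160.]), array([266., 160.]), array([288.,  74.]), array([263.,  74.]), array([314., 160.]), array([238., 160.]), array([319., 182.]), array([232., 182.])]
-60 [array([286., 148.]), array([266., 148.]), array([288.,  63.]), array([263.,  63.]), array([313., 148.]), array([239., 148.]), array([318., 170.]), array([234., 170.])]
-10 [array([284.,  98.]), array([267.,  98.]), array([286.,  14.]), array([265.,  14.]), array([309.,  98.]), array([243.,  98.]), array([314., 119.]), array([238., 120.])]
```

Measured: the block lies flat with its rear at x of about -92, so 22 mm remain. The fingertips had ridden on top of the block against the handle, so the shut fingers seem to reach less far than the TCP says. Probe the floor uphill of the block to check.

Request:
send_rows --deltas '[{"tx": -0.14, "ty": 0.0, "tz": -0.18, "rx": 0.0, "ry": -0.8, "rz": 0.0, "gripper": 0.0}, {"tx": 0.0, "ty": -0.03, "tz": 0.0, "rx": 0.0, "ry": -0.75, "rz": 0.0, "gripper": 0.0}, {"tx": -0.096, "ty": 0.0, "tz": 0.093, "rx": 0.0, "ry": 0.0, "rz": 0.0, "gripper": 0.0}, {"tx": 0.0, "ty": 0.0, "tz": 0.0, "rx": 0.0, "ry": 0.0, "rz": 0.0, "gripper": 0.0}, {"tx": 0.0, "ty": 0.0, "tz": 0.0, "rx": 0.0, "ry": 0.0, "rz": 0.0, "gripper": 0.0}]'

```text
clock: 19.88
ee_pos: [489.9, -236.8, 107.6]
tcp_rot: [-3.14, -0.382, -0.11]
wrist_force: [0.2, -0.0, -0.2]
finger_gap: 0.3
grip_force: 0.0
```

Request:
send_rows --deltas '[{"tx": -0.072, "ty": 0.0, "tz": 0.07, "rx": 0.0, "ry": 0.0, "rz": 0.0, "gripper": 0.0}, {"tx": 0.0, "ty": 0.0, "tz": 0.0, "rx": 0.0, "ry": 0.0, "rz": 0.0, "gripper": 0.0}, {"tx": 0.0, "ty": 0.0, "tz": 0.0, "rx": 0.0, "ry": 0.0, "rz": 0.0, "gripper": 0.0}]'

```text
clock: 20.13
ee_pos: [488.6, -237.0, 105.5]
tcp_rot: [-3.141, -0.382, -0.11]
wrist_force: [-0.4, -0.0, -0.0]
finger_gap: 0.6
grip_force: 0.0
```

```bash
python3 st.py
```

```text
20.1333 [-3.141 -0.382 -0.11 ] [ 0.8   -0.047 -0.323  2.152 -0.235  0.689 -1.051] chute [-126.734    0.694    1.152] F chute [-0.345 -0.088 -0.202]
30mm down chute in tool units [ 0.696 -0.     0.718]
```

Request:
send_rows --deltas '[{"tx": -0.072, "ty": 0.02, "tz": 0.07, "rx": 0.0, "ry": 0.0, "rz": 0.0, "gripper": 0.0}, {"tx": 0.0, "ty": 0.0, "tz": 0.0, "rx": 0.0, "ry": 0.0, "rz": 0.0, "gripper": 0.0}, {"tx": 0.0, "ty": 0.0, "tz": 0.0, "rx": 0.0, "ry": 0.0, "rz": 0.0, "gripper": 0.0}]'

```text
clock: 20.38
ee_pos: [487.7, -237.6, 103.1]
tcp_rot: [-3.141, -0.382, -0.11]
wrist_force: [-0.4, 0.0, -0.3]
finger_gap: 0.2
grip_force: 0.0
```

Request:
send_rows --deltas '[{"tx": -0.072, "ty": 0.0, "tz": 0.07, "rx": 0.0, "ry": 0.0, "rz": 0.0, "gripper": 0.0}, {"tx": 0.0, "ty": 0.0, "tz": 0.0, "rx": 0.0, "ry": 0.0, "rz": 0.0, "gripper": 0.0}, {"tx": 0.0, "ty": 0.0, "tz": 0.0, "rx": 0.0, "ry": 0.0, "rz": 0.0, "gripper": 0.0}]'

```text
clock: 20.63
ee_pos: [486.5, -237.4, 100.4]
tcp_rot: [-3.141, -0.382, -0.11]
wrist_force: [-0.3, 0.2, -0.3]
finger_gap: 0.5
grip_force: 0.0
```

```bash
python3 st.py; python3 pr.py w9 150 260 10
```

```text
20.6333 [-3.141 -0.382 -0.11 ] [ 0.801 -0.044 -0.322  2.161 -0.238  0.678 -1.044] chute [-126.45     0.118   -4.401] F chute [-0.147  0.141 -0.417]
30mm down chute in tool units [0.696 0.    0.718]
col mid rows from 60 step3 [114. 105. 111. 108. 108. 112. 112. 110. 110. 109. 109. 110. 112. 110. 112. 108. 110. 111. 112. 111. 111. 112. 112. 112. 112. 112. 112. 112. 112. 113. 116. 155. 156. 156. 155. 174. 118. 116. 115.
 116. 114. 112. 147. 150. 150. 150. 150. 150. 150. 150. 150. 150.  86.  85.  85.  85.  63.  63.  63.  64.  63.  42.  24.  23.  23.  21.  21.]
col 255  [ 26.  25.  26.  26.  27.  62.  62.  65.  65.  65.  65.  65. 130. 131. 131. 131. 131. 131. 132. 132. 131. 136. 148. 152. 154. 155. 155. 155. 155. 154. 155. 155. 155. 154. 152. 167. 142. 116. 116.
 114. 112. 112. 141. 151. 150. 150. 150. 151. 150. 151. 150. 150.  86.  86.  86.  73.  67.  64.  64.  63.  63.  63.  61.  58.  21.  21.  20.]
 row 150 [(227, -58), (230, 12), (234, 29), (237, 15), (267, -16), (290, 12), (319, -20), (322, -33), (325, 63)]
 row 160 [(226, -53), (230, 19), (234, 12), (237, 21), (320, -14), (323, -25)
[... 750 characters left out ...]
5, 11)]
-105 [array([289., 184.]), array([266., 184.]), array([293.,  98.]), array([262.,  98.]), array([322., 184.]), array([233., 184.]), array([327., 204.]), array([228., 204.])]
-70 [array([288., 132.]), array([267., 132.]), array([291.,  41.]), array([264.,  41.]), array([318., 132.]), array([237., 132.]), array([323., 154.]), array([232., 154.])]
-60 [array([288., 119.]), array([267., 119.]), array([291.,  27.]), array([264.,  27.]), array([317., 119.]), array([238., 119.]), array([322., 141.]), array([233., 141.])]
-10 [array([287.,  62.]), array([268.,  62.]), array([289., -30.]), array([266., -29.]), array([313.,  62.]), array([242.,  62.]), array([318.,  86.]), array([237.,  86.])]
```

No floor contact at TCP z = -4, so the shut fingers do end about 19 mm short of the TCP. At this height the true tip is about 9 mm off the floor, which is right for pushing the block's end.

Request:
send_rows --deltas '[{"tx": 0.348, "ty": 0.0, "tz": 0.359, "rx": 0.0, "ry": 0.0, "rz": 0.0, "gripper": 0.0}, {"tx": 0.348, "ty": 0.0, "tz": 0.359, "rx": 0.0, "ry": 0.0, "rz": 0.0, "gripper": 0.0}, {"tx": 0.232, "ty": 0.0, "tz": 0.239, "rx": 0.0, "ry": 0.0, "rz": 0.0, "gripper": 0.0}, {"tx": 0.116, "ty": 0.0, "tz": 0.12, "rx": 0.0, "ry": 0.0, "rz": 0.0, "gripper": 0.0}, {"tx": 0.116, "ty": 0.0, "tz": 0.12, "rx": 0.0, "ry": 0.0, "rz": 0.0, "gripper": 0.0}, {"tx": 0.116, "ty": 0.0, "tz": 0.12, "rx": 0.0, "ry": 0.0, "rz": 0.0, "gripper": 0.0}, {"tx": 0.0, "ty": 0.0, "tz": 0.0, "rx": 0.0, "ry": 0.0, "rz": 0.0, "gripper": 0.0}, {"tx": 0.0, "ty": 0.0, "tz": 0.0, "rx": 0.0, "ry": 0.0, "rz": 0.0, "gripper": 0.0}]'

```text
clock: 21.45
ee_pos: [536.5, -242.9, 78.1]
tcp_rot: [-3.141, -0.382, -0.11]
wrist_force: [0.2, 0.9, 0.7]
finger_gap: 0.5
grip_force: 0.0
```

```bash
python3 st.py|head -1; python3 pr.py w10 150 250 20
```

```text
21.45 [-3.141 -0.382 -0.11 ] [ 0.764  0.084 -0.345  2.088 -0.152  0.616 -1.147] chute [-71.491   0.121  -4.305] F chute [-0.201  0.915  0.666]
col mid rows from 60 step3 [151. 151. 151. 151. 151. 151. 150. 151. 150. 150. 151. 150. 150. 150. 149. 150. 150. 150. 149. 150. 150. 150. 149. 149. 149. 149.  64.  64.  63. 110. 110. 110. 110.  65.  64.  66. 104. 103. 118.
 118. 120. 117. 118. 118. 118. 119. 118. 118. 119. 118. 119. 119. 119. 119.  84.  93.  93.  75.  70.  69.  70.  44.  25.  24.  23.  22.  23.]
col 255  [152. 151. 152. 152. 152. 152. 151. 151. 151. 151. 151. 151. 151. 146. 148. 146. 138. 138. 138. 138. 137. 137. 137. 138. 150. 150.  63.  64.  64. 111. 110. 110. 110.  71.  71.  72.  71. 140. 140.
 140. 140. 140. 141. 142. 147. 148. 152. 164. 164. 164. 164. 165. 164. 165.  93.  93.  91.  69.  69.  69.  69.  66.  60.  59.  23.  22.  22.]
 row 150 []
 row 170 [(215, -54), (226, -14), (237, 10), (244, 13), (252, 12), (261, -37), (264, 23), (296, -18), (306, 19), (310, 15), (318, -34), (328, 16), (336, 10), (338, -9), (344, -23)]
 row 190 [(224, -67), (229, 35), (232, -15), (234, 2
[... 386 characters left out ...]
2, 19)]
-105 [array([291., 288.]), array([264., 288.]), array([297., 228.]), array([258., 228.]), array([329., 288.]), array([226., 288.]), array([334., 300.]), array([221., 300.])]
-70 [array([290., 218.]), array([265., 218.]), array([294., 139.]), array([260., 139.]), array([324., 218.]), array([231., 218.]), array([330., 236.]), array([225., 236.])]
-60 [array([289., 201.]), array([266., 201.]), array([294., 118.]), array([261., 118.]), array([323., 201.]), array([232., 201.]), array([328., 219.]), array([227., 219.])]
-10 [array([288., 126.]), array([267., 126.]), array([291.,  34.]), array([264.,  34.]), array([318., 126.]), array([237., 126.]), array([323., 148.]), array([232., 148.])]
```

Contact is as predicted: the block's rear is now at about -82, so 12 mm remain. Push on gently.

Request:
send_rows --deltas '[{"tx": 0.093, "ty": 0.0, "tz": 0.096, "rx": 0.0, "ry": 0.0, "rz": 0.0, "gripper": 0.0}, {"tx": 0.093, "ty": 0.0, "tz": 0.096, "rx": 0.0, "ry": 0.0, "rz": 0.0, "gripper": 0.0}, {"tx": 0.0, "ty": 0.0, "tz": 0.0, "rx": 0.0, "ry": 0.0, "rz": 0.0, "gripper": 0.0}, {"tx": 0.0, "ty": 0.0, "tz": 0.0, "rx": 0.0, "ry": 0.0, "rz": 0.0, "gripper": 0.0}]'

```text
clock: 21.93
ee_pos: [544.1, -243.6, 74.8]
tcp_rot: [-3.141, -0.382, -0.11]
wrist_force: [-0.1, -0.0, -1.0]
finger_gap: 0.3
grip_force: 0.0
```

Request:
send_rows --deltas '[{"tx": 0.046, "ty": 0.0, "tz": 0.048, "rx": 0.0, "ry": 0.0, "rz": 0.0, "gripper": 0.0}, {"tx": 0.0, "ty": 0.0, "tz": 0.0, "rx": 0.0, "ry": 0.0, "rz": 0.0, "gripper": 0.0}, {"tx": 0.0, "ty": 0.0, "tz": 0.0, "rx": 0.0, "ry": 0.0, "rz": 0.0, "gripper": 0.0}]'

```text
clock: 22.18
ee_pos: [545.8, -243.9, 74.0]
tcp_rot: [-3.141, -0.382, -0.11]
wrist_force: [-0.3, 0.0, 0.1]
finger_gap: 0.4
grip_force: 0.0
```

Request:
send_rows --deltas '[{"tx": 0.046, "ty": 0.0, "tz": 0.048, "rx": 0.0, "ry": 0.0, "rz": 0.0, "gripper": 0.0}, {"tx": 0.0, "ty": 0.0, "tz": 0.0, "rx": 0.0, "ry": 0.0, "rz": 0.0, "gripper": 0.0}, {"tx": 0.0, "ty": 0.0, "tz": 0.0, "rx": 0.0, "ry": 0.0, "rz": 0.0, "gripper": 0.0}]'

```text
clock: 22.43
ee_pos: [547.6, -244.2, 73.3]
tcp_rot: [-3.141, -0.382, -0.11]
wrist_force: [0.5, 0.1, -0.2]
finger_gap: -0.1
grip_force: 0.0
```

Request:
send_rows --deltas '[{"tx": 0.035, "ty": 0.0, "tz": 0.036, "rx": 0.0, "ry": 0.0, "rz": 0.0, "gripper": 0.0}, {"tx": 0.0, "ty": 0.0, "tz": 0.0, "rx": 0.0, "ry": 0.0, "rz": 0.0, "gripper": 0.0}, {"tx": 0.0, "ty": 0.0, "tz": 0.0, "rx": 0.0, "ry": 0.0, "rz": 0.0, "gripper": 0.0}]'

```text
clock: 22.68
ee_pos: [548.9, -244.3, 72.7]
tcp_rot: [-3.141, -0.382, -0.11]
wrist_force: [-1.9, 0.9, 0.4]
finger_gap: 0.5
grip_force: 0.4
```

Request:
send_rows --deltas '[{"tx": 0.035, "ty": 0.0, "tz": 0.036, "rx": 0.0, "ry": 0.0, "rz": 0.0, "gripper": 0.0}, {"tx": 0.0, "ty": 0.0, "tz": 0.0, "rx": 0.0, "ry": 0.0, "rz": 0.0, "gripper": 0.0}, {"tx": 0.0, "ty": 0.0, "tz": 0.0, "rx": 0.0, "ry": 0.0, "rz": 0.0, "gripper": 0.0}]'

```text
clock: 22.93
ee_pos: [549.6, -244.2, 72.0]
tcp_rot: [-3.141, -0.381, -0.11]
wrist_force: [-8.6, 2.9, 9.1]
finger_gap: 0.9
grip_force: 5.6
```

```bash
python3 st.py|head -1; python3 pr.py w11 190 240 20
```

```text
22.9333 [-3.141 -0.381 -0.11 ] [ 0.75   0.117 -0.346  2.066 -0.127  0.605 -1.176] chute [-57.012   0.305  -4.522] F chute [-11.793   1.913   4.757]
col mid rows from 60 step3 [151. 151. 151. 151. 151. 151. 150. 151. 151. 151. 151. 151. 151. 151. 150. 150. 150. 150. 150. 150. 150. 150. 150. 149. 150. 150. 149. 150. 149. 150. 148. 148. 148. 148. 148. 148. 148. 148. 148.
 148. 133.  64.  64.  64. 110. 110. 110. 105. 116. 118. 118. 119. 119. 115.  95.  75.  76.  69.  69.  69.  68.  46.  24.  24.  22.  22.  21.]
col 255  [152. 152. 153. 152. 152. 151. 152. 152. 152. 151. 152. 152. 152. 151. 151. 151. 151. 151. 149. 146. 147. 145. 138. 138. 140. 151. 151. 151. 150. 151. 150. 150. 150. 151. 150. 151. 150. 150. 150.
 150. 135.  64.  64.  62. 111. 110. 109. 129. 140. 164. 164. 164. 164. 164.  95.  92.  92.  68.  68.  68.  68.  68.  67.  59.  21.  21.  20.]
 row 190 []
 row 210 [(222, -43), (226, 14), (228, 37), (234, 15), (259, -13), (266, -10), (293, -14), (296, 41), (324, -36), (326, 39), (328, -30), (331, 49), (342, -50)]
 row 230 [(221, -48), (225, 15), (229, -15), (283, 12), (298, 35), (308, 10), (311, -38), (326, -11), (332, 25)]
-105 [array([292., 321.]), array([264., 321.]), array([299., 274.]), array([257., 274.]), array([332., 320.]), array([224., 320.]), array([337., 330.]), array([219., 330.])]
-70 [array([291., 246.]), array([265., 246.]), array([296., 173.]), array([260., 173.]), array([327., 245.]), array([229., 245.]), array([332., 261.]), array([224., 261.])]
-60 [array([290., 226.]), array([265., 226.]), array([295., 149.]), array([261., 149.]), array([325., 226.]), array([230., 226.]), array([330., 243.]), array([225., 243.])]
-10 [array([289., 145.]), array([267., 145.]), array([292.,  55.]), array([264.,  55.]), array([319., 145.]), array([236., 145.]), array([325., 166.]), array([231., 166.])]
```

The stop pushes back with 12 N and the handle's uphill face is at about -59 (home is -60). Withdraw uphill, then up.

Request:
send_rows --deltas '[{"tx": -0.1, "ty": 0.0, "tz": -0.103, "rx": 0.0, "ry": 0.0, "rz": 0.0, "gripper": 0.0}, {"tx": -0.23, "ty": 0.0, "tz": -0.24, "rx": 0.0, "ry": 0.0, "rz": 0.0, "gripper": 0.0}, {"tx": -0.46, "ty": 0.0, "tz": -0.48, "rx": 0.0, "ry": 0.0, "rz": 0.0, "gripper": 0.0}, {"tx": -0.46, "ty": 0.0, "tz": -0.48, "rx": 0.0, "ry": 0.0, "rz": 0.0, "gripper": 0.0}, {"tx": -0.4, "ty": 0.0, "tz": -0.7, "rx": 0.0, "ry": 0.0, "rz": 0.0, "gripper": 0.0}, {"tx": 0.0, "ty": 0.0, "tz": 0.0, "rx": 0.0, "ry": 0.0, "rz": 0.0, "gripper": 0.0}, {"tx": 0.0, "ty": 0.0, "tz": 0.0, "rx": 0.0, "ry": 0.0, "rz": 0.0, "gripper": 0.0}]'

```text
clock: 23.67
ee_pos: [482.0, -237.7, 110.6]
tcp_rot: [3.14, -0.384, -0.111]
wrist_force: [1.0, 0.5, 0.5]
finger_gap: 0.3
grip_force: 0.0
```

```bash
python3 st.py|head -1; python3 pr.py w12 140 200 15
```

```text
23.6667 [ 3.14  -0.384 -0.111] [ 0.814 -0.067 -0.326  2.159 -0.246  0.701 -1.036] chute [-134.718   -0.728    3.117] F chute [0.638 0.594 0.831]
col mid rows from 60 step3 [ 56.  57.  56.  57.  55.  57.  58.  69.  97.  98. 110. 111. 110. 111. 111. 111. 111. 112. 112. 133. 154. 154. 154. 176. 121. 116. 114. 114. 113. 111. 132. 148. 148. 148. 148. 148. 148. 148. 148.
 148. 149. 149. 149. 149. 149. 149. 149. 149. 149. 149. 149. 149.  93.  85.  84.  85.  64.  63.  63.  62.  62.  42.  23.  23.  22.  21.  21.]
col 255  [ 64.  64.  64.  64.  64.  63.  64.  64.  64.  64.  65.  65. 129. 129. 138. 153. 153. 153. 152. 153. 153. 153. 153. 172. 127. 115. 115. 113. 112. 111. 132. 149. 148. 149. 149. 149. 149. 149. 149.
 149. 150. 149. 149. 149. 149. 150. 149. 149. 149. 149. 149. 149.  89.  86.  85.  70.  64.  63.  63.  63.  63.  62.  60.  59.  22.  22.  21.]
 row 140 [(228, -40), (232, 12), (235, 26), (240, -15), (313, -20), (315, 43), (318, -30), (321, 40), (330, -27), (331, -27), (343, 60)]
 row 155 [(227, -54), (230, 13), (234, 28), (313, -10), (319, -31), (322, 44)]
 row 170 [(226, -61), (230, 35), (315, -11), (320, -32), (323, 51), (333, 9)]
 row 185 [(225, -43), (228, 13), (230, 33), (316, -11), (321, -30), (324, 53)]
-105 [array([287., 179.]), array([265., 179.]), array([290.,  97.]), array([261.,  97.]), array([318., 179.]), array([234., 179.]), array([323., 198.]), array([229., 198.])]
-70 [array([286., 130.]), array([266., 130.]), array([289.,  44.]), array([263.,  44.]), array([314., 130.]), array([237., 130.]), array([320., 151.]), array([232., 151.])]
-60 [array([286., 118.]), array([266., 118.]), array([288.,  31.]), array([263.,  31.]), array([314., 118.]), array([238., 118.]), array([319., 139.]), array([233., 139.])]
-10 [array([285.,  64.]), array([267.,  64.]), array([286., -23.]), array([265., -23.]), array([310.,  64.]), array([242.,  64.]), array([314.,  86.]), array([237.,  86.])]
```

The block's rear edges sit at rows 129 and 150 (130 and 151 predicted at home), the same at both columns, so it is square and home. Raise the hand clear and hand in.

Request:
send_rows --deltas '[{"tx": 0.0, "ty": 0.0, "tz": -0.8, "rx": 0.0, "ry": 0.0, "rz": 0.0, "gripper": 0.0}, {"tx": 0.0, "ty": 0.0, "tz": -0.8, "rx": 0.0, "ry": 0.0, "rz": 0.0, "gripper": 0.0}, {"tx": 0.0, "ty": 0.0, "tz": 0.0, "rx": 0.0, "ry": 0.0, "rz": 0.0, "gripper": 0.0}, {"tx": 0.0, "ty": 0.0, "tz": 0.0, "rx": 0.0, "ry": 0.0, "rz": 0.0, "gripper": 0.0}]'

```text
clock: 24.15
ee_pos: [465.3, -235.4, 154.6]
tcp_rot: [3.141, -0.384, -0.109]
wrist_force: [0.6, 0.8, -0.1]
finger_gap: 0.3
grip_force: 0.0
```

```bash
python3 -c "
from rig import robot
s=robot.sense();print(s['ee_pos'],s['wrist_force']);print(robot.hand_in())"
```

```text
[ 465.33062311 -235.37321083  154.60407988] [ 0.57300021  0.82304209 -0.05211387]
the job is handed in; nothing more can be done
None
```

The job is handed in at about 24 s with no verdict returned: by my last measurements the shuttle lies flat and square against the stop, the hand is clear, and none of my moves came near the bystanders.

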